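# Set up the bench still for a diesel run

### The arm

A 6-joint arm with a two-finger parallel gripper is mounted at the origin on the work surface. World frame = base frame: x ahead of the robot, y to its left, z up, the work surface at z = 0. Lengths are in m, angles in rad, forces in N, time in s.
With the tool pointing down it reaches from about 0.3 to 0.775 m from the base axis. Payload 14.6 kg.
Tool frame: the origin (TCP) lies at the very end of the fingers, on their centre line; the grasp point (between the pads) lies arm.tcp_to_grasp behind it (arm.tcp_to_grasp is the distance from the TCP to the grasp point, in m); z points along the fingers, y is the line along which they close (so a half turn about z gives the same grasp; the last joint's range is limited). The gripper opens to 85 mm and grips with 20 to 120 N. Pads are 22 mm wide; open, the fingers measure 114 mm over their backs; the gripper's body (76 mm by 85 mm) begins 54 mm behind the grasp point. The pads swing forward as they close: fully open they stand 13 mm farther back than shut.
Start: joints at [1.108, 0.3, 1.521, -0, 1.321, -0.067], TCP at [0.212, 0.507, 0.231] pointing down, gripper open.
Joint ranges: [-3.03, 3.03], [-0.79, 2.21], [0.23, 2.52], [-1.04, 4.18], [0, 3.07], [-2.55, 2.55]. Speed limits (rad/s): [2.22, 2.22, 2.57, 3.14, 3.14, 3.14].

### API

Orientations are given as a unit quaternion [x, y, z, w].
In Python, from cell import arm, optics, finder gives the robot as it stands. The module is installed in compiled form; this text tells all that it offers.
- The arm moves only by the shell command python3 -m jog 'ROWS'. ROWS is JSON, a list of rows, each a list of 3 entries, a list of its own where there are three numbers: the finger opening in cm, from 0 to 8.54, then the shift along the tool's x, y, z in cm, then the turn, a rotation vector about the tool's x, y, z in rad. In form: [[hand, [x, y, z], [rx, ry, rz]], ...]. A call has 1 to 5 rows; each row is the pose to reach, as a shift and turn from the pose commanded when the call began, along the tool's axes at that moment; what a row does not reach only later rows make up. A row lasts 1/8 s, in which the tool goes at most 62.5 mm and 10.7 degrees, less where a joint would pass 70% of its speed; a pose out of reach is approached as far as the arm can. A call with a gripper value outside its range is refused whole. The fingers move at their own pace and stop on an object; the grip force is fixed at half the most. Time passes only in rows, so rows that repeat a pose let the fingers close. It gives the time, the measured TCP pose, the force, the opening and the grip force at its end, in the units of the state.
- arm.get_obs(): the state, without advancing time (a new reading comes with each control period).
- optics.read_camera(name): name is "scene" or "top"; returns (picture, depth): 384x512x3 uint8, red, green, blue; 384x512 float32, m along the optical axis (not along the pixel's ray), 0 where there is no reading.
- optics.camera_model(name): a dict with "intrinsics" (3x3 intrinsics, pixels), "k1" (the pictures are not rectified: a ray, as slopes to the right and down, at radius r is drawn at 1 + k1 r^2 times it, then the intrinsics apply), "pose" (4x4, takes a point from camera to world coordinates). Camera axes: x right, y up, looking along -z (the intrinsics and any distortion apply to the point x, -y, -z); pixel columns grow to the right and rows downward; lengths in m; the calibration is good to about 2 mm. A picture is of the moment at which its call begins. camera_model takes no time and is no camera call.
- arm.sign_off(): hands the job in; it is judged then, once.
Trained networks look in the newest picture that a camera, given by its name, has taken for a name from the list of things; names that differ only in an ending like _2 or _b are one class to them, and where a whole thing is asked for, a point or a joint stands for the part that bears it (a point fixed in the world has none). Each returns a list of dicts, best first, with "conf" (0 to 1); they miss things now and then, are a little off and sometimes report something else, mostly with a low value. They report only what shows in the picture. A call takes as long as a camera call. They do not tell look-alikes from the thing itself.
- finder.look_for(camera, name): "extent" ([left, top, width, height] as shares, 0 to 1, of the picture: columns of its width, rows of its height, round what is visible of it).
- finder.cut_out(camera, name): "mask" (384x512 bool, what is visible of it) and "extent" ([left, top, width, height] as shares, 0 to 1, of the picture: columns of its width, rows of its height, round what is visible of it).
- finder.spot_point(camera, name): "xy" ([column, row] as shares, 0 to 1, of the picture: columns of its width, rows of its height: a listed point, or the origin of a listed thing).
The state is a dict: "time": time; "joints": joint angles; "dq": joint speeds; "tau": joint torques, N m; "ee_pos": TCP position; "eef_rot": TCP orientation; "ft_force": force on the tool from outside, world axes, zero at the start; "wrist_torque": the same for the moment, N m; "gripper_width": opening from 0.0 (shut) to 1.0 (fully open); "grip_force": force on a finger pad.
Only numpy, scipy, OpenCV 4.12 (cv2) and the standard library are available. Lean on these libraries where they do the work, as an engineer would, in place of code of your own. Each camera call takes 0.05 s, during which the arm holds its last target. There are 200 camera calls.

### The job

Set up the still for a diesel run: lay the support ring with the wider hole centrally on the hotplate (leave the narrower ring where it lies) and stand the flask upright in it with its side arm pointing straight at the condenser bath. Stand the receiving cylinder in the socket of the metal foot and put its cover on it. Stand the heat shield upright on the bench between heater and foot, squarely across the line between them, so that it screens the cylinder from the heat.

Things in the scene. Friction and masses are not known exactly. Their poses are not given: they have to be found in the camera images.
- heater: Fixed bench heater: blue box 130 x 130 mm with a flat round dark hotplate 92 mm across on top; the hotplate's face is 60 mm above the bench (the box top 54 mm). Origin: centre of its underside on the bench, straight below the centre of the hotplate. Its +x axis points to the condenser bath; a grey control panel is on its -x side.
- condenser: Fixed condenser bath: blue box 160 (x) x 180 (y) mm, 170 mm high with steel lid, on the heater's +x side. A short corked brass inlet tube, about 131 mm above the bench, sticks out 43 mm from the middle of its face towards the heater. Origin: on the bench straight below the tube's open end, 122 mm from the heater's centre; the box begins 43 mm beyond. Axes as the heater's.
- foot: Fixed heavy round metal receiver foot, 80 mm across and 8 mm thick, with an aluminium collar (about 60 mm outside) round a socket 47 mm wide with a flat floor 8 mm above the bench; collar rim 20 mm above the bench. Open from above. Origin: centre of its underside.
- shield: Heat shield: an upright flat aluminium-faced panel, 10 mm thick (along its x), 100 mm wide (along its y), top edge 115 mm above the bench, on a flat steel base plate 50 (x) x 100 (y) x 3 mm. 0.25 kg. Origin: centre of the underside of the base plate; z up. Either face may be turned either way.
- ring_wide: White ceramic flask-support ring with the WIDER hole: 66 mm outside, hole 50 mm, 18 mm thick, lying flat, loose. Origin: centre of its underside.
- ring_narrow: White ceramic flask-support ring with the NARROWER hole: 66 mm outside, hole 38 mm, 18 mm thick, lying flat, loose; not needed now. Origin: centre of its underside.
- flask: Clear glass flask, 0.12 kg: bulb 69 mm across, upright neck 19 mm across to 174 mm above the lowest point (lip 23 mm on its last 9 mm). A thin side arm leaves the neck 94 mm up and slopes down along the +x axis; its tip is 105 mm from the neck axis, 68 mm up. Origin: lowest point of the bulb; z up the neck. Starts on the cork ring; seated in the wide ring it is 7 mm above the ring's underside.
- cork: Fixed cork ring on the bench on which the flask stands at the start: 90 mm outside, hole 54 mm, 25 mm high. Origin: centre of its underside. The flask's lowest point is then about 12 mm above the bench.
- cylinder: Receiving cylinder: plain clear glass tube with a closed flat bottom and no foot, white graduation lines, 39 mm outside, 33 mm inside, 150 mm tall, standing upright, loose, 0.13 kg. Origin: centre of its underside.
- cover: Black plastic cover of the cylinder: a plug 25 mm across, 10 mm long below, a disc 47 mm across, 5 mm thick, and a knob 18 mm across, 18 mm tall on top (33 mm in all). It stands on its plug. Origin: centre of the plug's underside, z up. On the cylinder the plug hangs in the mouth and the disc rests on the rim (origin 140 mm above the cylinder's underside).
There are look-alikes about, which are no part of the job. Leave any red look-alike of the shield alone.

How it is judged:
By the outcome, as a careful person would: the job done as asked, in the order asked, and still so for the second after the job is handed in, with the robot touching nothing.
It also fails if it takes over 120 s, if anything falls off the work surface, if the arm or the gripper's body presses on something with over 40 N, if the wrist force passes 120 N, or if a joint passes its speed limit or range.

## Working session

There is one attempt and no reset: what is moved stays moved. The work goes in short steps, Python scripts to look and compute and a shell command to move; the robot and the scene stay as the last step left them, time stands still between calls to the robot, and variables do not carry over. Pictures are saved under pics/ and viewed, at most 14 in all, crops included, and the job is handed in when it is done.

```bash
mkdir -p pics; ls; python3 - <<'E'
from cell import arm, optics, finder
import cv2
print(arm.get_obs(), arm.tcp_to_grasp)
for n in ("scene","top"):
    p,d=optics.read_camera(n); cv2.imwrite(f"pics/{n}0.png",p[:,:,::-1])
    m=optics.camera_model(n); print(n,m)
E
```

```text
pics
{'time': 0.0, 'joints': array([ 1.10840003e+00,  3.00474774e-01,  1.52158749e+00, -3.45237266e-05,
        1.32070407e+00, -6.65837045e-02]), 'dq': array([-0.00238414,  0.00030267, -0.00033833,  0.00111333,  0.00017168,
       -0.00181616]), 'tau': array([ 1.51785309e-03, -5.43512499e+01, -3.61784220e+01, -2.85829753e-05,
        4.18305601e-03,  3.79857818e-05]), 'ee_pos': array([0.21195285, 0.50726226, 0.23071659]), 'eef_rot': array([ 1.96612694e-01,  9.80481057e-01, -5.70805609e-04, -1.37269394e-04]), 'ft_force': array([-0.15983072,  0.0494197 ,  0.3927898 ]), 'wrist_torque': array([-0.02334236, -0.00480442,  0.04494649]), 'grip_force': 0.0, 'gripper_width': 0.995958673412303} 0.0187
scene {'intrinsics': array([[353.99761126,   0.        , 255.55147884],
       [  0.        , 353.99761126, 197.68660523],
       [  0.        ,   0.        ,   1.        ]]), 'k1': 0.0003842540327187621, 'pose': array([[-0.3382782 , -0.71610953,  0.61053665,  1.13569276],
       [ 0.9410346 , -0.26063151,  0.21569678,  0.15095078],
       [ 0.00466257,  0.64750163,  0.7620498 ,  0.79029   ],
       [ 0.        ,  0.        ,  0.        ,  1.        ]])}
top {'intrinsics': array([[364.79873844,   0.        , 256.46717303],
       [  0.        , 364.79873844, 191.54102106],
       [  0.        ,   0.        ,   1.        ]]), 'k1': -0.02391879592935681, 'pose': array([[-1.72307161e-02,  9.95663380e-01, -9.14195656e-02,
         4.30714682e-01],
       [-9.99851151e-01, -1.72391883e-02,  6.97036379e-04,
        -3.39886970e-02],
       [-8.81985512e-04,  9.14179683e-02,  9.95812220e-01,
         1.09417692e+00],
       [ 0.00000000e+00,  0.00000000e+00,  0.00000000e+00,
         1.00000000e+00]])}
```

View pics/scene0.png

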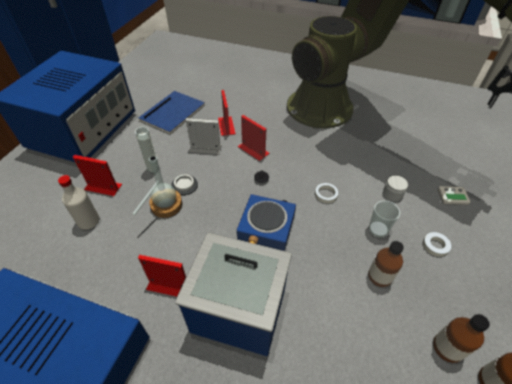

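View pics/top0.png

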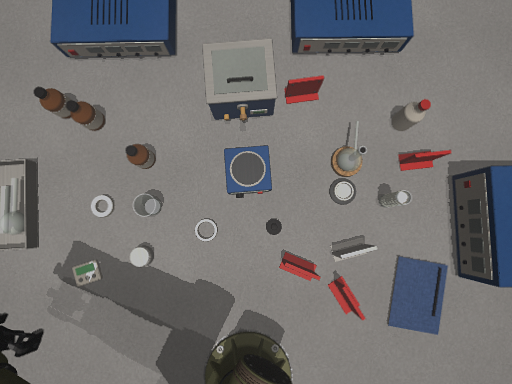

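```bash
cat > h.py <<'E'
import numpy as np, cv2
from cell import arm, optics, finder
from scipy.spatial.transform import Rotation as R
def rays(n,uv):
    m=optics.camera_model(n);K=m["intrinsics"];uv=np.atleast_2d(uv).astype(float)
    p=cv2.undistortPoints(uv[:,None],K,np.array([m["k1"],0,0,0.]))[:,0]
    return np.c_[p[:,0],-p[:,1],-np.ones(len(p))],m["pose"]
def onz(n,uv,z):
    r,T=rays(n,uv);d=r@T[:3,:3].T;o=T[:3,3]
    return o+d*((z-o[2])/d[:,2])[:,None]
def cloud(n,d):
    v,u=np.mgrid[:384,:512];r,T=rays(n,np.c_[u.ravel(),v.ravel()])
    P=(r*d.ravel()[:,None])@T[:3,:3].T+T[:3,3]
    P[d.ravel()==0]=np.nan
    return P.reshape(384,512,3)
def proj(n,P):
    m=optics.camera_model(n);T=m["pose"];c=(np.atleast_2d(P)-T[:3,3])@T[:3,:3]
    x=np.c_[c[:,0],-c[:,1]]/-c[:,2:];x*=1+m["k1"]*(x**2).sum(1,keepdims=True)
    K=m["intrinsics"];return x*[K[0,0],K[1,1]]+K[:2,2]
def fitc(xy):
    A=np.c_[2*xy,np.ones(len(xy))];s=np.linalg.lstsq(A,(xy**2).sum(1),rcond=None)[0]
    return s[:2],np.sqrt(s[2]+s[0]**2+s[1]**2)
E
python3 - <<'E'
from h import *
np.set_printoptions(precision=4,suppress=True)
for n in ("top","scene"):
    p,d=optics.read_camera(n);np.savez(f"{n}0.npz",p=p,d=d)
    P=cloud(n,d)
    print(n,"bench z",np.nanmedian(P[280:300,430:440,2]) if n=="top" else np.nanmedian(P[250:260,400:410,2]))
    for t in ["heater","condenser","foot","shield","ring_wide","ring_narrow","flask","cork","cylinder","cover"]:
        for q in finder.cut_out(n,t)[:6]:
            if q["conf"]<.25: continue
            m=q["mask"];v,u=np.nonzero(m);X=P[m];X=X[~np.isnan(X[:,0])]
            print(t,round(q["conf"],2),"px",int(u.mean()),int(v.mean()),len(u),"med",np.median(X,0),"zmax",np.percentile(X[:,2],97), )
    if n=="top": c=p[100:280,180:430]
    else: c=p[110:260,120:420]
    f=3 if n=="top" else 2.6
    cv2.imwrite(f"pics/{n}1.png",cv2.resize(c,None,fx=f,fy=f,interpolation=cv2.INTER_CUBIC)[:,:,::-1])
E
```

```text
top bench z 0.015498352527541837
heater 0.71 px 247 170 2135 med [ 0.588  -0.0086  0.0558] zmax 0.06279320173321694
condenser 0.8 px 239 78 5290 med [0.8121 0.0036 0.1702] zmax 0.17443972397582358
foot 0.8 px 342 190 574 med [ 0.5275 -0.2912  0.0084] zmax 0.021417017496518732
shield 0.94 px 303 89 770 med [ 0.8274 -0.1776  0.0495] zmax 0.11647299351941044
shield 0.86 px 419 158 622 med [ 0.6131 -0.5095  0.0194] zmax 0.11722532626289266
shield 0.82 px 350 248 590 med [ 0.36   -0.2976  0.0223] zmax 0.11661476174456559
shield 0.82 px 344 296 665 med [ 0.2251 -0.2795  0.0058] zmax 0.11635967413550499
shield 0.72 px 298 266 619 med [ 0.3106 -0.1507  0.0051] zmax 0.11683565336335078
ring_wide 0.78 px 206 228 170 med [0.424  0.1092 0.0173] zmax 0.02121864964871967
ring_narrow 0.78 px 102 205 308 med [0.4981 0.4226 0.0172] zmax 0.021691433369948485
flask 0.89 px 351 156 565 med [ 0.6119 -0.2988  0.0745] zmax 0.18695129307389172
cork 0.87 px 341 165 230 med [ 0.5919 -0.283   0.0248] zmax 0.029308672115875303
cylinder 0.72 px 395 198 424 med [ 0.4954 -0.4085  0.1284] zmax 0.15114320342523482
c
[... 728 characters left out ...]
 -0.2761  0.0141] zmax 0.11508784950772603
shield 0.57 px 162 274 1329 med [ 0.8385 -0.178   0.0608] zmax 0.11530965860651912
ring_wide 0.79 px 326 193 216 med [0.428  0.1203 0.0141] zmax 0.019040486969741283
ring_narrow 0.97 px 435 243 483 med [0.5007 0.4239 0.0157] zmax 0.019230141027262313
flask 0.6 px 158 187 879 med [ 0.6256 -0.2988  0.0743] zmax 0.18494471968241513
cork 0.87 px 166 207 393 med [ 0.643  -0.2802  0.0229] zmax 0.026490478092549875
cylinder 0.63 px 144 144 465 med [ 0.5101 -0.4122  0.1122] zmax 0.1489929176893223
cover 0.53 px 260 176 127 med [ 0.4324 -0.0802  0.0151] zmax 0.032570270378811536
cover 0.3 px 203 136 1021 med [ 0.3607 -0.3002  0.0542] zmax 0.11338654233917837
```

View pics/top1.png

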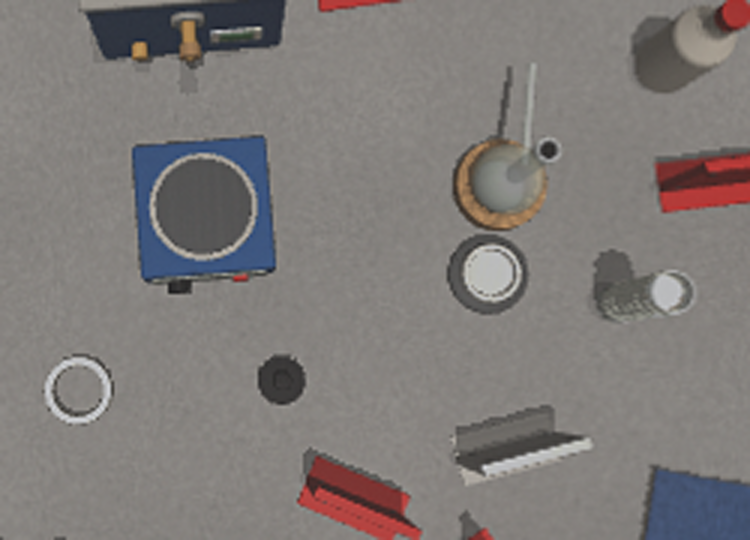

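View pics/scene1.png

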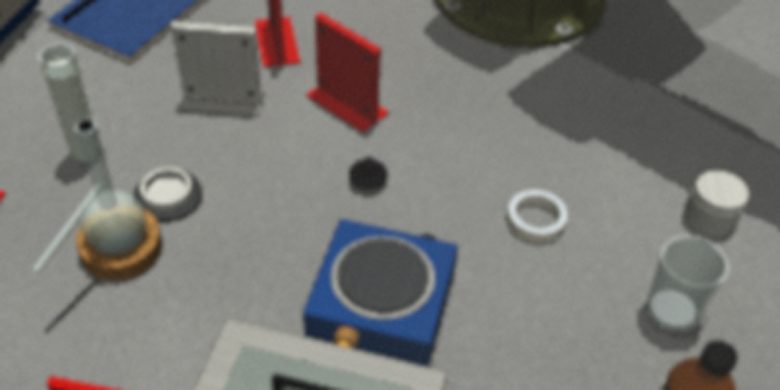

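```bash
cat > meas.py <<'E'
from h import *
np.set_printoptions(precision=4,suppress=True)
def blob(mask,near):
    k,l,s,c=cv2.connectedComponentsWithStats(mask.astype(np.uint8))
    i=min((i for i in range(1,k) if s[i,4]>15),key=lambda i:np.hypot(*(c[i]-near)))
    return (l==i)
def contour(m):
    c=max(cv2.findContours(m.astype(np.uint8),cv2.RETR_EXTERNAL,cv2.CHAIN_APPROX_NONE)[0],key=len)
    return c[:,0].astype(float)
E
python3 - <<'E'
from meas import *
C={}
for n in ("top","scene"):
    z=np.load(f"{n}0.npz");p,d=z["p"],z["d"];P=cloud(n,d);g=cv2.cvtColor(p,cv2.COLOR_RGB2GRAY);hsv=cv2.cvtColor(p,cv2.COLOR_RGB2HSV)
    b=np.nanmedian(P[270:300,100:500,2])
    def circ(name,xy,rmax,zlo,zhi,zpl):
        D=np.hypot(P[...,0]-xy[0],P[...,1]-xy[1])
        m=(D<rmax)&(P[...,2]>zlo)&(P[...,2]<zhi)
        m=blob(m,proj(n,[*xy,zpl])[0]) 
        X=onz(n,contour(m),zpl)[:,:2];c,r=fitc(X);e,rr=cv2.minEnclosingCircle(X.astype(np.float32))
        print(n,name,"fit",c,round(r,4),"med z",np.median(P[m][:,2]),"mean",P[m][:,:2].mean(0),"enc",np.array(e),round(rr,4))
    circ("plate",(.6,0),.06,.0572,.07,.06)
    circ("ringW",(.427,.113),.045,.009,.03,.018)
    circ("ringN",(.5,.423),.045,.009,.03,.018)
    circ("collar",(.53,-.29),.045,.0145,.03,.02)
    circ("cover",(.43,-.081),.04,.012,.022,.015)
    circ("knob",(.43,-.081),.03,.026,.05,.033)
    circ("cyl",(.50,-.41),.04,.14,.16,.15)
    circ("lip",(.6,-.30),.05,.175,.2,.186)
    circ("cork",(.6,-.285),.055,.017,.03,.025)
    # heater heading
    m=(hsv[...,0]>95)&(hsv[...,0]<125)&(hsv[...,1]>120)&(np.abs(P[...,2]-.054)<.006)&(np.hypot(P[...,0]-.6,P[...,1])<.11)
    X=onz(n,np.argwhere(m)[:,::-1],.054)[:,:2].astype(np.float32);print(n,"heater rect",cv2.minAreaRect(X*1000))
    # condenser lid
    m=(P[...,2]>.16)&(P[...,2]<.18)&(np.hypot(P[...,0]-.82,P[...,1])<.14)
    X=onz(n,np.argwhere(m)[:,::-1],.17)[:,:2].astype(np.float32);print(n,"lid rect",cv2.minAreaRect(X*1000))
    # shield top edge, base
    D=np.hypot(P[...,0]-.36,P[...,1]+.30)
    m=(D<.075)&(P[...,2]>.108)&(P[...,2]<.125);X=onz(n,np.argwhere(m)[:,::-1],.115)[:,:2].astype(np.float32);print(n,"shield top",cv2.minAreaRect(X*1000),len(X))
    # arm side: points z .07-.12 away from neck
    m=(np.hypot(P[...,0]-.6,P[...,1]+.285)<.14)&(P[...,2]>.06)&(P[...,0]>.645)&(P[...,0]<.73)
    print(n,"arm pts",P[m][::4])
E
```

```text
top plate fit [ 0.5928 -0.0099] 0.0462 med z 0.05994119989359814 mean [ 0.5929 -0.0098] enc [ 0.5924 -0.0114] 0.0524
top ringW fit [0.4197 0.1165] 0.0315 med z 0.01760013795338755 mean [0.4196 0.1167] enc [0.4191 0.1159] 0.0331
top ringN fit [0.4956 0.424 ] 0.0326 med z 0.01757136074740895 mean [0.4957 0.4246] enc [0.495  0.4239] 0.0345
top collar fit [ 0.5278 -0.2923] 0.0283 med z 0.01951890260309508 mean [ 0.5272 -0.292 ] enc [ 0.5274 -0.2922] 0.0299
top cover fit [ 0.4257 -0.0824] 0.0219 med z 0.015452074886761924 mean [ 0.4255 -0.0823] enc [ 0.4255 -0.0831] 0.0233
top knob fit [ 0.4255 -0.0828] 0.0076 med z 0.03244718203852348 mean [ 0.4254 -0.083 ] enc [ 0.4256 -0.0823] 0.0085
top cyl fit [ 0.4965 -0.4168] 0.0194 med z 0.14818532228486236 mean [ 0.497  -0.4186] enc [ 0.4965 -0.416 ] 0.0216
top lip fit [ 0.6156 -0.3039] 0.0107 med z 0.18584385486522131 mean [ 0.6156 -0.3039] enc [ 0.6164 -0.3036] 0.0121
top cork fit [ 0.6142 -0.3027] 0.0385 med z 0.02495899892268094 mean [ 0.6024 -0.2878] enc [ 0.6151 -0.3036] 0.0449
top heater rect ((592.8324584960938, -9.599807739257812), (126.
[... 2192 characters left out ...]
61719) 113
scene arm pts [[ 0.6456 -0.3086  0.1023]
 [ 0.6453 -0.3067  0.0988]
 [ 0.6544 -0.3134  0.098 ]
 [ 0.6585 -0.3105  0.0996]
 [ 0.662  -0.3116  0.099 ]
 [ 0.6649 -0.3099  0.0988]
 [ 0.6668 -0.3091  0.0973]
 [ 0.6657 -0.3114  0.0912]
 [ 0.6694 -0.3122  0.0909]
 [ 0.6729 -0.3132  0.0903]
 [ 0.645  -0.3033  0.0635]
 [ 0.6476 -0.3087  0.06  ]
 [ 0.6468 -0.296   0.0642]
 [ 0.6794 -0.3123  0.09  ]
 [ 0.6835 -0.3126  0.0905]
 [ 0.6935 -0.3179  0.0916]
 [ 0.6944 -0.3183  0.0883]
 [ 0.6972 -0.3199  0.0869]
 [ 0.7006 -0.3142  0.0892]
 [ 0.7083 -0.3218  0.0869]
 [ 0.71   -0.3246  0.0836]
 [ 0.7135 -0.3221  0.0847]
 [ 0.7152 -0.3215  0.083 ]
 [ 0.7164 -0.3215  0.0803]
 [ 0.7195 -0.3195  0.0808]]
```

```bash
cat > to.py <<'E'
# python3 to.py x y z yaw_deg(of tool y): shift (cm) and turn in tool axes
import sys
from h import *
o=arm.get_obs();p=o["ee_pos"];r=R.from_quat(o["eef_rot"])
x,y,z,a=map(float,sys.argv[1:5]);a=np.radians(a)
Y=np.array([np.cos(a),np.sin(a),0]);Z=np.array([0,0,-1.]);T=R.from_matrix(np.c_[np.cross(Y,Z),Y,Z])
print("shift",np.round(r.inv().apply([x,y,z]-p)*100,2),"turn",np.round((r.inv()*T).as_rotvec(),3))
E
python3 -m jog '[[8.5,[-34.4,-27.9,11],[0,0,1.175]],[8.5,[-34.4,-27.9,11],[0,0,1.175]],[8.5,[-34.4,-27.9,11],[0,0,1.175]],[8.5,[-34.4,-27.9,11],[0,0,1.175]],[8.5,[-34.4,-27.9,11],[0,0,1.175]]]'
python3 to.py .422 .117 .06 0
```

```text
time: 1.82
ee_pos: [0.3564, 0.2387, 0.1558]
eef_rot: [0.621, 0.784, 0.0, 0.0]
ft_force: [1.3, 0.4, 0.1]
gripper_width: 0.997
grip_force: 0.0
shift [-13.35   3.59   9.58] turn [ 0.001 -0.     0.232]
```

```bash
python3 -m jog '[[8.5,[-13.35,3.6,9.6],[0,0,0.232]],[8.5,[-13.35,3.6,9.6],[0,0,0.232]],[8.5,[-13.35,3.6,9.6],[0,0,0.232]],[8.5,[-13.35,3.6,9.6],[0,0,0.232]],[8.5,[-13.35,3.6,9.6],[0,0,0.232]]]'
python3 to.py .422 .117 -.001 0
python3 - <<'E'
from h import *
p,d=optics.read_camera("scene");cv2.imwrite("pics/s2.png",cv2.resize(p[120:270,220:420],(800,600),interpolation=cv2.INTER_CUBIC)[:,:,::-1])
E
```

```text
time: 2.45
ee_pos: [0.4222, 0.1195, 0.0604]
eef_rot: [0.705, 0.709, 0.0, 0.0]
ft_force: [-0.7, 0.4, 0.4]
gripper_width: 0.998
grip_force: 0.0
shift [-0.25 -0.02  6.14] turn [ 0.    -0.     0.005]
```

View pics/s2.png

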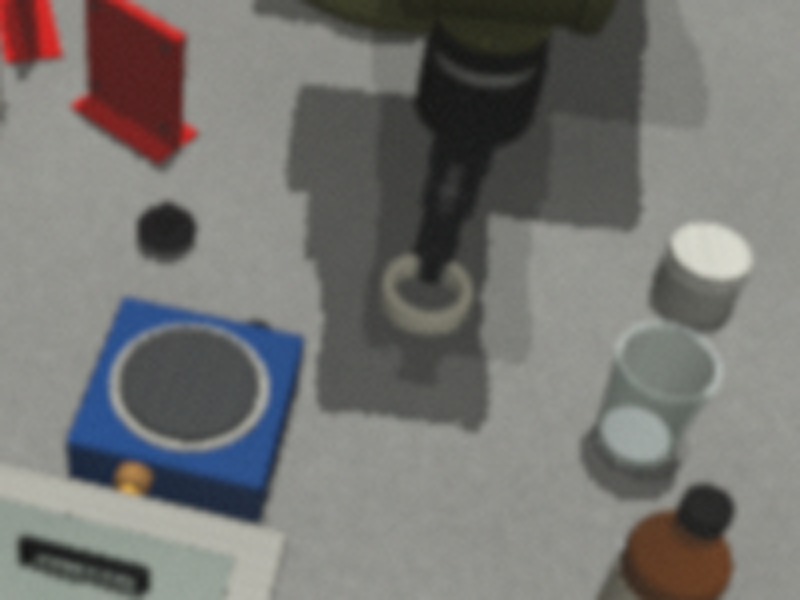

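```bash
python3 -m jog '[[8.5,[-0.25,0,3],[0,0,0]],[8.5,[-0.25,0,5],[0,0,0]],[8.5,[-0.25,0,6],[0,0,0]],[8.5,[-0.25,0,6.1],[0,0,0]],[6.0,[-0.25,0,6.1],[0,0,0]]]'
python3 -m jog '[[6.0,[0,0,0],[0,0,0]],[6.0,[0,0,0],[0,0,0]],[6.0,[0,0,0],[0,0,0]],[6.0,[0,0,0],[0,0,0]],[6.0,[0,0,0],[0,0,0]]]'
```

```text
time: 3.12
ee_pos: [0.4225, 0.1169, -0.0003]
eef_rot: [0.705, 0.709, 0.0, 0.0]
ft_force: [-0.1, 0.6, -0.5]
gripper_width: 0.808
grip_force: 0.1
time: 3.75
ee_pos: [0.4226, 0.1169, 0.0006]
eef_rot: [0.705, 0.709, 0.001, 0.0]
ft_force: [-7.6, 1.1, 20.0]
gripper_width: 0.747
grip_force: 60.6
```

```bash
python3 -m jog '[[6.0,[0,0,-1],[0,0,0]],[6.0,[0,0,-3],[0,0,0]],[6.0,[0,0,-6],[0,0,0]],[6.0,[0,0,-10],[0,0,0]],[6.0,[0,0,-10],[0,0,0]]]'
python3 - <<'E'
from h import *
p,d=optics.read_camera("scene");cv2.imwrite("pics/s3.png",cv2.resize(p[120:270,220:420],(800,600),interpolation=cv2.INTER_CUBIC)[:,:,::-1])
np.savez("s3.npz",p=p,d=d)
o=arm.get_obs();print(o["ee_pos"],o["grip_force"],o["ft_force"])
P=cloud("scene",d)
m=(np.hypot(P[...,0]-.425,P[...,1]-.117)<.05)&(P[...,2]>.08)&(P[...,2]<.13)&(p.min(2)>90)
print(m.sum());v,u=np.nonzero(m);print(u.mean(),v.mean());np.set_printoptions(precision=4,suppress=True);print(P[m][::6])
E
```

```text
time: 4.38
ee_pos: [0.4236, 0.1169, 0.102]
eef_rot: [0.705, 0.709, 0.002, 0.002]
ft_force: [-0.3, 0.2, -1.0]
gripper_width: 0.746
grip_force: 65.9
[0.42274098 0.11671563 0.10029892] 65.90295597910881 [ 0.83623887 -0.5978806  -0.75799513]
123
333.4552845528455 170.1951219512195
[[0.4073 0.0941 0.1209]
 [0.4116 0.0902 0.1159]
 [0.4101 0.096  0.1126]
 [0.4147 0.0942 0.1125]
 [0.4253 0.0904 0.1171]
 [0.4074 0.144  0.1187]
 [0.4071 0.1446 0.1148]
 [0.4129 0.1479 0.1175]
 [0.4183 0.1486 0.119 ]
 [0.4196 0.1493 0.1166]
 [0.4228 0.15   0.1162]
 [0.4291 0.1482 0.1177]
 [0.4331 0.1489 0.118 ]
 [0.4389 0.1446 0.1183]
 [0.4468 0.1354 0.1188]
 [0.4516 0.1031 0.1083]
 [0.4443 0.141  0.1146]
 [0.4508 0.1343 0.1147]
 [0.4541 0.13   0.1126]
 [0.44   0.1448 0.1041]
 [0.4539 0.1312 0.1052]]
```

View pics/s3.png

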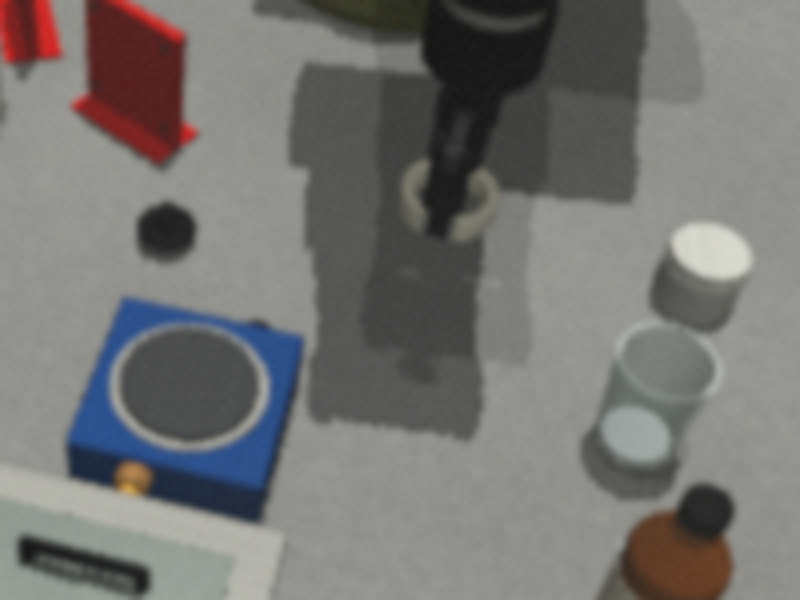

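```bash
cat >> meas.py <<'E'
from scipy.optimize import least_squares
E
python3 - <<'E'
from meas import *
z=np.load("s3.npz");p,d=z["p"],z["d"];P=cloud("scene",d)
m=(np.hypot(P[...,0]-.425,P[...,1]-.117)<.05)&(P[...,2]>.095)&(P[...,2]<.125)&(p.min(2)>70)
# all white/grey-beige ring points: fit annulus 25..33 on those near top
X=P[m];X=X[np.abs(X[:,2]-.118)<.003][:,:2]
f=lambda c:np.maximum(np.hypot(*(X-c).T)-.033,0)+np.maximum(.025-np.hypot(*(X-c).T),0)
s=least_squares(f,[.423,.117]);print(len(X),s.x,s.cost, X.min(0),X.max(0))
# same estimator on the ring at start
for n in("scene","top"):
  z=np.load(n+"0.npz");P0=cloud(n,z["d"]);m=(np.hypot(P0[...,0]-.422,P0[...,1]-.117)<.05)&(np.abs(P0[...,2]-.018)<.003)
  X=P0[m][:,:2];s=least_squares(f,[.423,.117]);print(n,"start",len(X),s.x,s.cost,X.min(0),X.max(0))
E
python3 to.py .594 -.009 .13 0
```

```text
101 [0.4273 0.1172] 1.5877159725740423e-05 [0.3982 0.0852] [0.4632 0.15  ]
scene start 116 [0.4205 0.1176] 1.0348492124464167e-06 [0.3896 0.0853] [0.4525 0.1482]
top start 143 [0.4196 0.1166] 1.9559346140739566e-07 [0.3893 0.0858] [0.451  0.1482]
shift [-12.66  17.07  -2.92] turn [ 0.003 -0.001  0.006]
```

```bash
python3 -m jog '[[6.0,[-3,4,-2.9],[0,0,0]],[6.0,[-7,9.5,-2.9],[0,0,0]],[6.0,[-11,15,-2.9],[0,0,0]],[6.0,[-12.7,17.1,-2.9],[0,0,0.005]],[6.0,[-12.7,17.1,-2.9],[0,0,0.005]]]'
python3 to.py .5945 -.009 .0615 0
```

```text
time: 5.05
ee_pos: [0.5945, -0.0111, 0.1261]
eef_rot: [0.708, 0.707, -0.001, -0.001]
ft_force: [-0.2, 0.0, -0.7]
gripper_width: 0.753
grip_force: 66.2
shift [0.21 0.02 6.46] turn [-0.002 -0.    -0.002]
```

```bash
python3 -m jog '[[6.0,[0.1,0,2],[0,0,0]],[6.0,[0.2,0,4],[0,0,0]],[6.0,[0.2,0,5.5],[0,0,0]],[6.0,[0.2,0,6.1],[0,0,0]],[6.0,[0.2,0,6.1],[0,0,0]]]'; python3 to.py .5945 -.009 .0610 0
```

```text
time: 5.68
ee_pos: [0.5937, -0.0074, 0.0669]
eef_rot: [0.707, 0.707, -0.0, -0.0]
ft_force: [0.2, 0.6, 0.6]
gripper_width: 0.744
grip_force: 66.2
shift [-0.16  0.08  0.59] turn [-0.     0.     0.001]
```

```bash
python3 -m jog '[[6.0,[-0.1,0.05,0.3],[0,0,0]],[6.0,[-0.1,0.05,0.3],[0,0,0]],[6.0,[-0.1,0.05,0.3],[0,0,0]]]'; python3 to.py .5945 -.009 .0610 0
```

```text
time: 6.05
ee_pos: [0.5944, -0.0085, 0.0642]
eef_rot: [0.707, 0.707, 0.0, 0.0]
ft_force: [0.9, -0.0, -0.6]
gripper_width: 0.751
grip_force: 66.2
shift [-0.05  0.01  0.32] turn [0. 0. 0.]
```

```bash
python3 -m jog '[[6.0,[-0.05,0,0.2],[0,0,0]],[6.0,[-0.05,0,0.3],[0,0,0]],[6.0,[-0.05,0,0.3],[0,0,0]]]'; python3 to.py .5945 -.009 .0610 0
```

```text
time: 6.42
ee_pos: [0.5943, -0.009, 0.0609]
eef_rot: [0.707, 0.707, -0.0, -0.0]
ft_force: [-0.4, -1.4, -0.6]
gripper_width: 0.746
grip_force: 66.2
shift [-0.    0.02 -0.01] turn [-0.  0.  0.]
```

```bash
python3 -m jog '[[6.0,[0,0,0.1],[0,0,0]],[6.0,[0,0,0.1],[0,0,0]],[7.4,[0,0,0.1],[0,0,0]],[8.5,[0,0,0.0],[0,0,0]],[8.5,[0,0,0],[0,0,0]]]'
python3 -m jog '[[8.5,[0,0,-2],[0,0,0]],[8.5,[0,0,-6],[0,0,0]],[8.5,[0,0,-12],[0,0,0]],[8.5,[0,-6,-15],[0,0,0]],[8.5,[0,-12,-15],[0,0,0]]]'
python3 to.py .62 -.303 .26 0
```

```text
time: 7.05
ee_pos: [0.5944, -0.009, 0.0609]
eef_rot: [0.707, 0.707, 0.0, 0.0]
ft_force: [-1.1, 0.1, 0.1]
gripper_width: 0.994
grip_force: 0.0
time: 7.68
ee_pos: [0.4753, -0.0091, 0.2126]
eef_rot: [0.707, 0.707, 0.001, 0.001]
ft_force: [0.2, -0.3, -0.2]
gripper_width: 0.992
grip_force: 0.0
shift [-29.4   14.47  -4.68] turn [0.004 0.    0.001]
```

```bash
python3 -m jog '[[8.5,[-5,3,-4.7],[0,0,0]],[8.5,[-11,6,-4.7],[0,0,0]],[8.5,[-17,9,-4.7],[0,0,0]],[8.5,[-23,12,-4.7],[0,0,0]],[8.5,[-29,14,-4.7],[0,0,0]]]'
python3 to.py .6175 -.303 .26 0
python3 - <<'E'
from meas import *
for n in("top","scene"):
  p,d=optics.read_camera(n);np.savez(f"{n}4.npz",p=p,d=d);P=cloud(n,d)
  if n=="top":cv2.imwrite("pics/t4.png",cv2.resize(p[100:280,180:430],None,fx=3,fy=3,interpolation=cv2.INTER_CUBIC)[:,:,::-1])
  m=(np.hypot(P[...,0]-.594,P[...,1]+.009)<.05)&(np.abs(P[...,2]-.078)<.004)
  X=P[m][:,:2];f=lambda c:np.maximum(np.hypot(*(X-c).T)-.033,0)+np.maximum(.025-np.hypot(*(X-c).T),0)
  s=least_squares(f,[.594,-.009]);print(n,"ring",len(X),s.x,s.cost,X.min(0),X.max(0),X.mean(0))
  z=np.load(n+"0.npz");P=cloud(n,z["d"])
  m=(np.hypot(P[...,0]-.594,P[...,1]+.009)<.06)&(P[...,2]>.0575)
  X=P[m][:,:2];f=lambda c:np.maximum(np.hypot(*(X-c).T)-.046,0)
  print("plate",len(X),X.mean(0),X.min(0),X.max(0),(X.min(0)+X.max(0))/2)
E
```

```text
time: 8.3
ee_pos: [0.6082, -0.278, 0.2577]
eef_rot: [0.707, 0.707, 0.0, 0.0]
ft_force: [-0.1, 0.0, 0.7]
gripper_width: 0.999
grip_force: 0.0
shift [-2.5   0.93 -0.23] turn [ 0.    -0.     0.001]
top ring 179 [ 0.5934 -0.009 ] 1.5849324385033828e-07 [ 0.5624 -0.0404] [0.6255 0.022 ] [ 0.594  -0.0088]
plate 778 [ 0.593  -0.0096] [ 0.5419 -0.0604] [0.6469 0.0402] [ 0.5944 -0.0101]
scene ring 191 [ 0.5946 -0.0082] 1.4960512450042492e-06 [ 0.5631 -0.0412] [0.6273 0.0241] [ 0.5956 -0.0083]
plate 713 [ 0.5961 -0.0082] [ 0.5365 -0.0545] [0.652  0.0415] [ 0.5943 -0.0065]
```

View pics/t4.png

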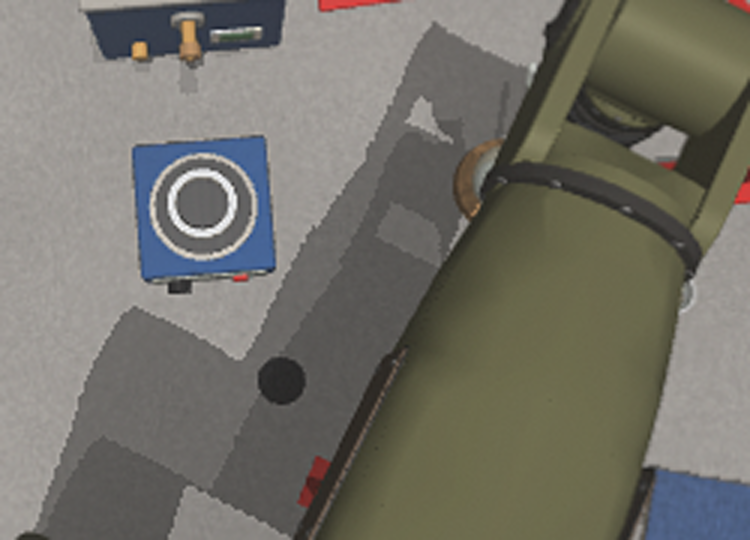

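```bash
python3 -m jog '[[8.5,[-2.55,0.83,-0.2],[0,0,0]],[8.5,[-2.55,0.83,-0.2],[0,0,0]],[8.5,[-2.55,0.83,-0.2],[0,0,0]]]'
python3 to.py .6165 -.3035 .130 0
```

```text
time: 8.78
ee_pos: [0.6158, -0.3009, 0.2598]
eef_rot: [0.707, 0.707, 0.0, -0.0]
ft_force: [0.4, 0.1, -0.6]
gripper_width: 0.998
grip_force: 0.0
shift [-0.26  0.08 12.98] turn [-0.    -0.     0.001]
```

```bash
python3 -m jog '[[8.5,[-0.1,0.04,3],[0,0,0]],[8.5,[-0.1,0.04,6],[0,0,0]],[8.5,[-0.1,0.04,9],[0,0,0]],[8.5,[-0.1,0.04,12],[0,0,0]],[8.5,[-0.1,0.04,13],[0,0,0]]]'
python3 to.py .6165 -.3035 .130 0; python3 -m jog '[[8.5,[0,0,0],[0,0,0]]]'
python3 to.py .6165 -.3035 .130 0
```

```text
time: 9.4
ee_pos: [0.6157, -0.3015, 0.1284]
eef_rot: [0.707, 0.708, -0.0, -0.001]
ft_force: [-0.4, 0.5, 0.3]
gripper_width: 0.996
grip_force: 0.0
shift [-0.2   0.08 -0.16] turn [-0.002 -0.001  0.001]
time: 9.52
ee_pos: [0.6163, -0.3022, 0.1303]
eef_rot: [0.707, 0.707, -0.0, -0.0]
ft_force: [0.1, -0.6, 1.1]
gripper_width: 0.995
grip_force: 0.0
shift [-0.13  0.02  0.03] turn [-0.    -0.     0.001]
```

```bash
python3 -m jog '[[7,[0,0,0],[0,0,0]],[5,[0,0,0],[0,0,0]],[3.4,[0,0,0],[0,0,0]],[2.6,[0,0,0],[0,0,0]],[2.0,[0,0,0],[0,0,0]]]'
python3 -m jog '[[1.5,[0,0,0],[0,0,0]],[1.5,[0,0,0],[0,0,0]],[1.5,[0,0,0],[0,0,0]],[1.5,[0,0,0],[0,0,0]]]'
python3 -m jog '[[1.5,[0,0,-1],[0,0,0]],[1.5,[0,0,-3],[0,0,0]],[1.5,[0,0,-6],[0,0,0]],[1.5,[0,0,-10],[0,0,0]],[1.5,[0,0,-12],[0,0,0]]]'
python3 to.py .5943 -.009 .27 15.1
```

```text
time: 10.15
ee_pos: [0.6163, -0.3028, 0.1299]
eef_rot: [0.707, 0.707, 0.0, 0.0]
ft_force: [0.7, -0.2, 0.4]
gripper_width: 0.234
grip_force: 0.1
time: 10.65
ee_pos: [0.6164, -0.3027, 0.13]
eef_rot: [0.707, 0.707, 0.0, 0.0]
ft_force: [2.1, -0.4, 1.1]
gripper_width: 0.205
grip_force: 58.5
time: 11.28
ee_pos: [0.6165, -0.3029, 0.2541]
eef_rot: [0.707, 0.707, 0.0, 0.002]
ft_force: [0.2, 0.4, -1.5]
gripper_width: 0.21
grip_force: 58.6
shift [29.39 -2.2  -1.65] turn [ 0.003  0.002 -0.263]
```

```bash
python3 -m jog '[[1.5,[4,-0.3,-0.5],[0,0,-0.05]],[1.5,[10,-0.7,-1],[0,0,-0.1]],[1.5,[16,-1.2,-1],[0,0,-0.15]],[1.5,[22,-1.7,-1],[0,0,-0.2]],[1.5,[27,-2.2,-1],[0,0,-0.263]]]'
python3 to.py .5943 -.009 .25 15.1
```

```text
time: 11.9
ee_pos: [0.5936, -0.0307, 0.2616]
eef_rot: [0.607, 0.795, 0.0, 0.001]
ft_force: [0.3, -0.2, -1.6]
gripper_width: 0.207
grip_force: 58.7
shift [2.07 0.63 1.16] turn [0.001 0.001 0.002]
```

```bash
python3 -m jog '[[1.5,[1,0.3,0.6],[0,0,0]],[1.5,[2,0.6,1.1],[0,0,0]],[1.5,[2,0.6,1.1],[0,0,0]],[1.5,[2,0.6,1.1],[0,0,0]]]'
python3 to.py .5943 -.009 .19 15.1
python3 - <<'E'
from meas import *
for n in("top","scene"):
  p,d=optics.read_camera(n);np.savez(f"{n}5.npz",p=p,d=d)
p,d=np.load("scene5.npz")["p"],np.load("scene5.npz")["d"]
cv2.imwrite("pics/s5.png",cv2.resize(p[90:290,130:380],None,fx=3,fy=3,interpolation=cv2.INTER_CUBIC)[:,:,::-1])
for n in("top","scene"):
  P=cloud(n,np.load(n+"5.npz")["d"])
  m=(P[...,0]>.635)&(P[...,0]<.705)&(abs(P[...,1]+.005)<.035)&(P[...,2]>.19)&(P[...,2]<.24)
  X=P[m];print(n,len(X))
  if len(X)>5:
    for _ in range(3):
      c=np.polyfit(X[:,0],X[:,1],1);e=X[:,1]-np.polyval(c,X[:,0]);X=X[abs(e)<2.5*e.std()]
    print("yaw",np.degrees(np.arctan(c[0])),"y at .5943",np.polyval(c,.5943),X.mean(0),e.std())
E
```

```text
time: 12.4
ee_pos: [0.5948, -0.0129, 0.249]
eef_rot: [0.609, 0.793, -0.0, 0.0]
ft_force: [-0.3, -0.2, -1.0]
gripper_width: 0.208
grip_force: 58.7
shift [0.39 0.05 5.9 ] turn [-0.     0.    -0.001]
top 0
scene 102
yaw 4.392686098698629 y at .5943 -0.013912913657398822 [ 0.67   -0.0081  0.2086] 0.0020834460956418075
```

View pics/s5.png

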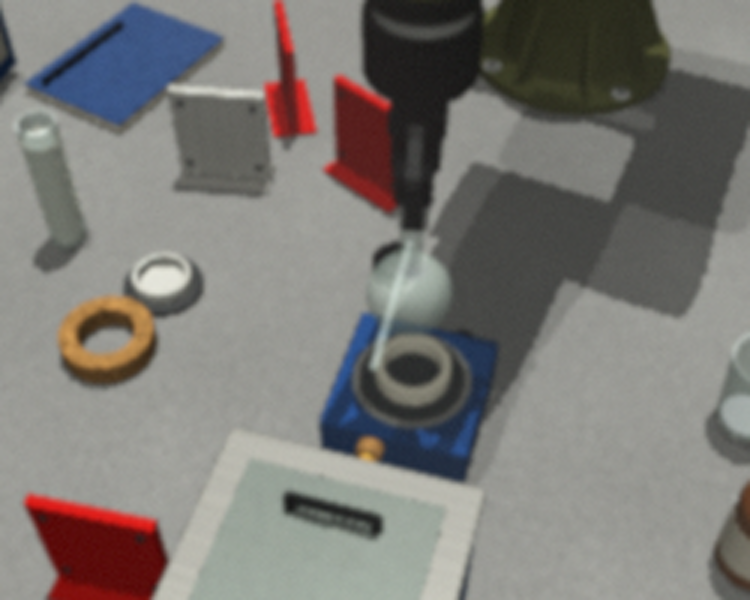

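```bash
python3 -m jog '[[1.5,[0.3,0.05,0],[0,0,0]],[1.5,[0.3,0.05,1.5],[0,0,0]],[1.5,[0.3,0.05,3],[0,0,0]],[1.5,[0.3,0.05,4.2],[0,0,0]],[1.5,[0.3,0.05,4.8],[0,0,0]]]'
python3 -m jog '[[1.5,[0,0,0],[0,0,0]],[1.5,[0,0,0],[0,0,0]]]'
python3 to.py .5943 -.009 .186 15.1
```

```text
time: 13.12
ee_pos: [0.5941, -0.0089, 0.1996]
eef_rot: [0.608, 0.794, -0.0, -0.001]
ft_force: [0.4, -0.8, -0.8]
gripper_width: 0.208
grip_force: 58.7
time: 13.38
ee_pos: [0.5946, -0.0089, 0.2013]
eef_rot: [0.608, 0.794, 0.0, 0.0]
ft_force: [0.7, -0.3, -1.4]
gripper_width: 0.206
grip_force: 58.7
shift [-0.01 -0.03  1.53] turn [ 0.001  0.    -0.   ]
```

```bash
python3 -m jog '[[1.5,[0,0,0.6],[0,0,0]],[1.5,[0,0,1.1],[0,0,0]],[1.5,[0,0,1.3],[0,0,0]],[1.5,[0,0,1.4],[0,0,0]],[1.5,[0,0,1.4],[0,0,0]]]'
python3 -m jog '[[1.5,[0,0,0.1],[0,0,0]],[1.5,[0,0,0.1],[0,0,0]]]'
python3 to.py .5943 -.009 .186 15.1
```

```text
time: 14.0
ee_pos: [0.5944, -0.0088, 0.187]
eef_rot: [0.608, 0.794, 0.0, 0.0]
ft_force: [-1.1, -0.4, 0.5]
gripper_width: 0.207
grip_force: 58.9
time: 14.25
ee_pos: [0.5946, -0.0088, 0.1865]
eef_rot: [0.608, 0.794, 0.0, 0.0]
ft_force: [-1.2, 1.1, 4.9]
gripper_width: 0.207
grip_force: 59.3
shift [-0.01 -0.03  0.05] turn [ 0.001  0.    -0.   ]
```

```bash
python3 -m jog '[[2.6,[0,0,0],[0,0,0]],[3.5,[0,0,0],[0,0,0]],[5,[0,0,0],[0,0,0]],[6,[0,0,0],[0,0,0]],[6,[0,0,0],[0,0,0]]]'
python3 -m jog '[[6,[0,0,-2],[0,0,0]],[6,[0,0,-5],[0,0,0]],[6,[0,0,-8],[0,0,0]],[6,[-4,-2,-8.5],[0,0,0.1]],[6,[-10,-4,-8.5],[0,0,0.26]]]'
python3 to.py .4975 -.4175 .25 0
```

```text
time: 14.88
ee_pos: [0.5944, -0.0089, 0.1859]
eef_rot: [0.608, 0.794, -0.0, -0.0]
ft_force: [0.3, 0.1, -0.0]
gripper_width: 0.699
grip_force: 0.0
time: 15.5
ee_pos: [0.5819, -0.1153, 0.2718]
eef_rot: [0.707, 0.708, 0.0, 0.001]
ft_force: [0.4, -0.7, -0.9]
gripper_width: 0.703
grip_force: 0.0
shift [-30.21  -8.49   2.18] turn [0.002 0.    0.002]
```

```bash
python3 -m jog '[[8,[-6,-1.7,1],[0,0,0]],[8,[-12,-3.4,2],[0,0,0]],[8,[-18,-5,2.1],[0,0,0]],[8,[-24,-6.8,2.1],[0,0,0]],[8,[-30,-8.4,2.1],[0,0,0]]]'
python3 - <<'E'
from meas import *
n="top";p,d=optics.read_camera(n);np.savez("top6.npz",p=p,d=d)
cv2.imwrite("pics/t6.png",cv2.resize(p[90:210,180:310],None,fx=5,fy=5,interpolation=cv2.INTER_CUBIC)[:,:,::-1])
P=cloud(n,d)
for n in("top","scene"):
  if n=="scene": p,d=optics.read_camera(n);P=cloud(n,d);cv2.imwrite("pics/s6.png",p[:,:,::-1]);np.savez("scene6.npz",p=p,d=d)
  m=(P[...,0]>.635)&(P[...,0]<.692)&(abs(P[...,1]+.005)<.035)&(P[...,2]>.12)&(P[...,2]<.18)
  X=P[m];print(n,len(X))
  if len(X)>5:
    for _ in range(3):
      c=np.polyfit(X[:,0],X[:,1],1);e=X[:,1]-np.polyval(c,X[:,0]);X=X[abs(e)<2.5*e.std()]
    print("yaw",np.degrees(np.arctan(c[0])),"y at .594",np.polyval(c,.594),X.mean(0),e.std())
  m=(np.hypot(P[...,0]-.594,P[...,1]+.009)<.04)&(P[...,2]>.228);print("lip",P[m].mean(0),m.sum())
E
python3 to.py .4975 -.4165 .25 0
```

```text
time: 16.12
ee_pos: [0.4982, -0.4166, 0.25]
eef_rot: [0.706, 0.708, 0.0, 0.0]
ft_force: [-0.1, 0.4, 0.2]
gripper_width: 0.938
grip_force: 0.0
top 54
yaw 3.063374780109352 y at .594 -0.004669295573420884 [ 0.6634 -0.001   0.1488] 0.002084180100098978
lip [ 0.5886 -0.0009  0.2405] 74
scene 74
yaw 3.982965732347383 y at .594 -0.004771469329240358 [0.6633 0.0001 0.1481] 0.0020339028452141168
lip [0.5932 0.0008 0.2385] 79
shift [ 0.32  0.1  -0.1 ] turn [-0.001  0.    -0.002]
```

View pics/t6.png

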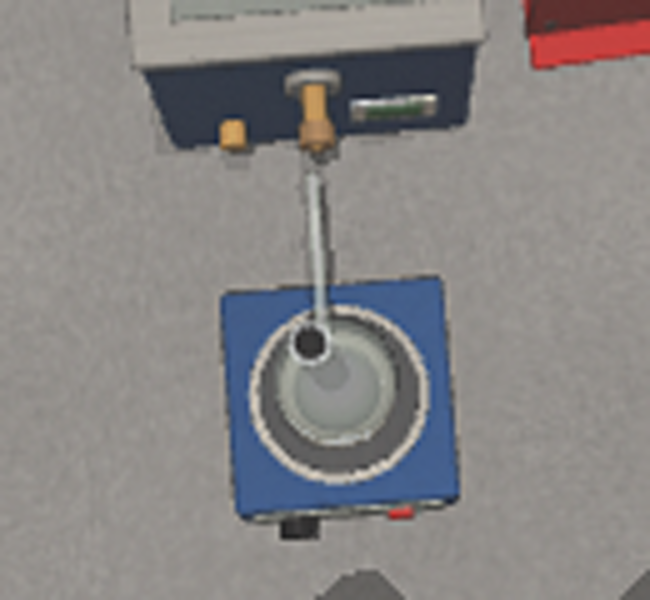

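```bash
cat > flask.py <<'E'
from meas import *
import sys
k=sys.argv[1]
for n in("top","scene"):
  try: z=np.load(f"{n}{k}.npz");p,d=z["p"],z["d"]
  except FileNotFoundError: p,d=optics.read_camera(n);np.savez(f"{n}{k}.npz",p=p,d=d)
  P=cloud(n,d);D=np.hypot(P[...,0]-.594,P[...,1]+.009)
  X=P[(D<.036)&(P[...,2]>.09)&(P[...,2]<.135)]
  s=least_squares(lambda c:np.linalg.norm(X-c,axis=1)-.0345,[.594,-.009,.1],loss="soft_l1",f_scale=.002);print(n,"bulb",s.x,len(X))
  L=P[(D<.04)&(P[...,2]>.232)];print("lip",L.mean(0),len(L))
  N=P[(D<.04)&(P[...,2]>.175)&(P[...,2]<.228)];N=N[(np.hypot(*(N[:,:2]-L.mean(0)[:2]).T)<.025)]
  if len(N)>5:print("neck",N.mean(0),len(N))
  X=P[(P[...,0]>.635)&(P[...,0]<.692)&(abs(P[...,1]+.005)<.035)&(P[...,2]>.12)&(P[...,2]<.18)]
  for _ in range(3):
    c=np.polyfit(X[:,0],X[:,1],1);e=X[:,1]-np.polyval(c,X[:,0]);X=X[abs(e)<2.5*e.std()]
  print("arm yaw",np.degrees(np.arctan(c[0])),"y at neck",np.polyval(c,.594),len(X))
  print("ring",P[(D<.036)&(P[...,2]>.064)&(P[...,2]<.079)].mean(0))
E
python3 flask.py 6
```

```text
top bulb [ 0.5937 -0.0087  0.1012] 369
lip [ 0.5886 -0.0009  0.2405] 74
neck [ 0.5842 -0.0079  0.199 ] 19
arm yaw 3.063374780109352 y at neck -0.004669295573420884 54
ring [ 0.5653 -0.0141  0.0745]
scene bulb [ 0.5936 -0.0086  0.1004] 458
lip [0.593  0.0007 0.2388] 76
neck [ 0.5977 -0.0009  0.2025] 135
arm yaw 3.982965732347383 y at neck -0.004771469329240358 74
ring [0.6162 0.0013 0.0734]
```

```bash
python3 - <<'E'
import cv2
p=cv2.imread("pics/s6.png");cv2.imwrite("pics/s6c.png",cv2.resize(p[120:270,200:350],None,fx=4,fy=4,interpolation=cv2.INTER_CUBIC))
E
```

```text
(no output)
```

View pics/s6c.png

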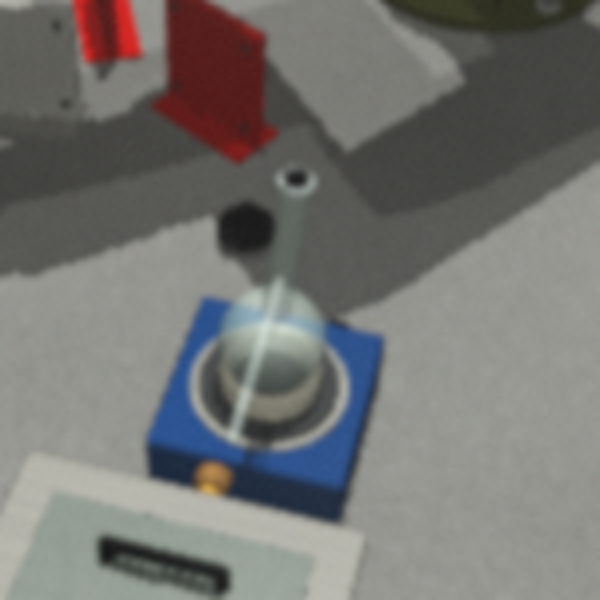

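```bash
python3 -m jog '[[8,[6,1.4,-2],[0,0,-0.18]],[8,[12,2.8,-2.5],[0,0,-0.36]],[8,[18,4.2,-2.5],[0,0,-0.54]],[8,[24,5.6,-2.5],[0,0,-0.72]],[8,[30,7,-2.5],[0,0,-0.9]]]'
python3 to.py .594 -.0088 .272 93.6
```

```text
time: 16.85
ee_pos: [0.5681, -0.1121, 0.2751]
eef_rot: [0.325, 0.946, 0.0, 0.0]
ft_force: [0.1, -0.2, -0.8]
gripper_width: 0.935
grip_force: 0.0
shift [4.3  9.74 0.31] turn [ 0.     0.    -0.724]
```

```bash
python3 -m jog '[[8,[1,2.4,0],[0,0,-0.18]],[8,[2,4.9,0],[0,0,-0.36]],[8,[3.2,7.3,0],[0,0,-0.54]],[8,[4.3,9.7,0],[0,0,-0.72]],[8,[4.3,9.7,0],[0,0,-0.72]]]'
python3 -m jog '[[8,[0,0,0],[0,0,0]],[8,[0,0,0],[0,0,0]]]'
python3 to.py .594 -.0088 .186 93.6
```

```text
time: 17.48
ee_pos: [0.5943, -0.01, 0.2748]
eef_rot: [-0.028, 1.0, 0.0, -0.0]
ft_force: [0.2, -0.4, 0.3]
gripper_width: 0.932
grip_force: 0.0
time: 17.73
ee_pos: [0.5942, -0.0124, 0.2749]
eef_rot: [-0.025, 1.0, -0.0, 0.0]
ft_force: [-0.0, 0.0, 0.5]
gripper_width: 0.938
grip_force: 0.0
shift [-0.    0.36  8.89] turn [-0.     0.    -0.013]
```

```bash
python3 -m jog '[[8,[0,0.36,0.5],[0,0,-0.01]],[8,[0,0.36,3],[0,0,-0.01]],[8,[0,0.36,6],[0,0,-0.01]],[8,[0,0.36,8.6],[0,0,-0.01]],[8,[0,0.36,8.8],[0,0,-0.01]]]'
python3 -m jog '[[6,[0,0,0],[0,0,0]],[5,[0,0,0],[0,0,0]],[4,[0,0,0],[0,0,0]],[3,[0,0,0],[0,0,0]],[2.5,[0,0,0],[0,0,0]]]'
python3 to.py .594 -.0088 .186 93.6
python3 -m jog '[[2.2,[0,0,0],[0,0,0]],[1.9,[0,0,0],[0,0,0]],[1.6,[0,0,0],[0,0,0]],[1.6,[0,0,0],[0,0,0]]]'
python3 flask.py 7
```

```text
time: 18.35
ee_pos: [0.5933, -0.0082, 0.185]
eef_rot: [-0.031, 1.0, 0.0, -0.002]
ft_force: [0.6, -1.0, 1.0]
gripper_width: 0.937
grip_force: 0.0
time: 18.98
ee_pos: [0.5941, -0.0081, 0.187]
eef_rot: [-0.031, 1.0, -0.0, 0.0]
ft_force: [0.3, 1.2, 0.2]
gripper_width: 0.291
grip_force: 0.1
shift [ 0.02 -0.07  0.1 ] turn [-0.  0. -0.]
time: 19.48
ee_pos: [0.5941, -0.0082, 0.1869]
eef_rot: [-0.031, 1.0, -0.0, 0.0]
ft_force: [-0.2, -0.5, 0.2]
gripper_width: 0.209
grip_force: 57.7
top bulb [ 0.5942 -0.0084  0.1021] 47
lip [ 0.585  -0.0086  0.4458] 1718Traceback (most recent call last):
  File "flask.py", line 15, in <module>
    c=np.polyfit(X[:,0],X[:,1],1);e=X[:,1]-np.polyval(c,X[:,0]);X=X[abs(e)<2.5*e.std()]
    raise TypeError("expected non-empty vector for x")
TypeError: expected non-empty vector for x
```

```bash
python3 -m jog '[[2.2,[0,0,0],[0,0,0]],[2.6,[0,0,0],[0,0,0]],[3.5,[0,0,0],[0,0,0]],[5,[0,0,0],[0,0,0]],[6,[0,0,0],[0,0,0]]]'
python3 -m jog '[[6,[0,0,-2],[0,0,0]],[6,[0,0,-5],[0,0,0]],[6,[0,0,-8.5],[0,0,0]],[6,[4,-4,-8.5],[0,0,0.18]],[6,[8,-8,-8.5],[0,0,0.36]]]'
python3 -m jog '[[6,[2,-4,0],[0,0,0.18]],[6,[4,-8,0],[0,0,0.36]],[6,[6,-12,0],[0,0,0.54]],[6,[8,-16,0],[0,0,0.7]],[6,[8,-18,0],[0,0,0.7]]]'
python3 flask.py 8; python3 to.py .4975 -.4165 .25 0
```

```text
time: 20.15
ee_pos: [0.5941, -0.0081, 0.1869]
eef_rot: [-0.031, 1.0, -0.0, 0.0]
ft_force: [-0.3, 0.1, 0.0]
gripper_width: 0.706
grip_force: 0.0
time: 20.78
ee_pos: [0.5183, -0.0936, 0.272]
eef_rot: [0.15, 0.989, -0.0, 0.0]
ft_force: [1.1, -1.7, 0.5]
gripper_width: 0.705
grip_force: 0.0
time: 21.4
ee_pos: [0.3887, -0.2428, 0.2723]
eef_rot: [0.48, 0.877, -0.0, 0.0]
ft_force: [0.6, 0.5, 0.7]
gripper_width: 0.702
grip_force: 0.0
top bulb [ 0.594  -0.0089  0.1013] 369
lip [ 0.5907 -0.009   0.2413] 74
neck [ 0.5843 -0.0107  0.199 ] 18
arm yaw 6.085770141767569 y at neck -0.009114074544550918 55
ring [ 0.5664 -0.0175  0.0726]
scene bulb [ 0.5936 -0.0085  0.1006] 459
lip [ 0.5947 -0.0076  0.2392] 77
neck [ 0.599  -0.0063  0.2018] 133
arm yaw 6.3342572166031195 y at neck -0.008470629854626266 73
ring [0.6156 0.0008 0.0734]
shift [-20.45  -0.29   2.21] turn [0.    0.    0.571]
```

```bash
cat > yaw.py <<'E'
from meas import *
import sys
from scipy.ndimage import map_coordinates
k=sys.argv[1]
for n in("top","scene"):
  p=np.load(f"{n}{k}.npz")["p"];g=cv2.cvtColor(p,cv2.COLOR_RGB2GRAY).astype(float)
  g=g-cv2.GaussianBlur(g,(0,0),4)
  t=np.linspace(.03,.1,60);best=[]
  for y0 in np.arange(-.014,-.003,.0005):
   for a in np.arange(-4,12,.25):
    c,s=np.cos(np.radians(a)),np.sin(np.radians(a))
    L=np.c_[.594+t*c,y0+t*s,.161-t*26/105]
    q=proj(n,L);best.append((map_coordinates(g,[q[:,1],q[:,0]],order=1).mean(),a,y0))
  best.sort(reverse=True);b=[x for x in best if x[0]>.93*best[0][0]]
  print(n,best[0],"mean yaw,y0",np.mean(b,0)[1:],len(b))
E
python3 yaw.py 8
python3 - <<'E'
import cv2,numpy as np
p=np.load("top8.npz")["p"];cv2.imwrite("pics/t8.png",cv2.resize(p[90:210,180:310],None,fx=5,fy=5,interpolation=cv2.INTER_CUBIC)[:,:,::-1])
E
```

```text
top (np.float64(43.68176287332765), np.float64(6.0), np.float64(-0.008499999999999995)) mean yaw,y0 [ 6.0687 -0.0086] 40
scene (np.float64(38.44373141073331), np.float64(6.0), np.float64(-0.008499999999999995)) mean yaw,y0 [ 5.8103 -0.0083] 87
```

View pics/t8.png

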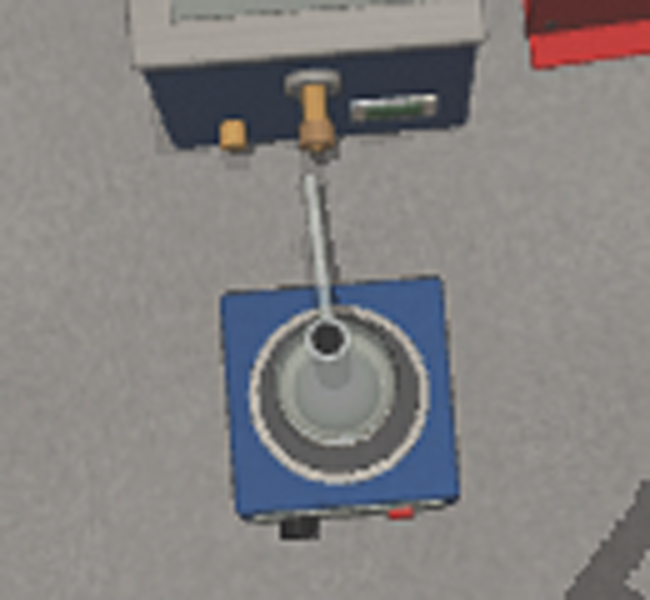

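```bash
python3 to.py .594 -.0086 .272 93.6; python3 -m jog '[[6,[-2,4,0],[0,0,-0.12]],[6,[-4,8,0],[0,0,-0.24]],[6,[-6,12,0],[0,0,-0.4]],[6,[-8,16,0],[0,0,-0.56]],[6,[-8.5,20,0],[0,0,-0.7]]]'
python3 to.py .594 -.0086 .272 93.6
```

```text
shift [ 8.65 29.88  0.  ] turn [-0.     0.    -1.062]
time: 22.12
ee_pos: [0.6058, -0.2035, 0.2713]
eef_rot: [0.146, 0.989, 0.0, -0.0]
ft_force: [-0.7, 0.7, -0.2]
gripper_width: 0.697
grip_force: 0.0
shift [ 6.75 18.32 -0.07] turn [ 0.    -0.001 -0.355]
```

```bash
python3 -m jog '[[8,[1.5,4.5,0],[0,0,-0.12]],[8,[3,9,0],[0,0,-0.24]],[8,[5,13.5,0],[0,0,-0.35]],[8,[6.7,18.3,0],[0,0,-0.355]],[8,[6.7,18.3,0],[0,0,-0.355]]]'
python3 -m jog '[[8,[0,0,0],[0,0,0]],[8,[0,0,0],[0,0,0]]]'
python3 to.py .594 -.0086 .186 93.6
```

```text
time: 22.75
ee_pos: [0.5935, -0.0059, 0.272]
eef_rot: [-0.031, 1.0, 0.0, 0.0]
ft_force: [-0.0, -0.5, -0.2]
gripper_width: 0.938
grip_force: 0.0
time: 23.0
ee_pos: [0.5938, -0.0107, 0.2717]
eef_rot: [-0.028, 1.0, -0.0, -0.0]
ft_force: [0.6, 0.4, -1.0]
gripper_width: 0.935
grip_force: 0.0
shift [-0.04  0.21  8.57] turn [-0.    -0.    -0.006]
```

```bash
python3 -m jog '[[8,[0,0.2,0.5],[0,0,-0.006]],[8,[0,0.2,3],[0,0,-0.006]],[8,[0,0.2,6],[0,0,-0.006]],[8,[0,0.2,8.4],[0,0,-0.006]],[8,[0,0.2,8.5],[0,0,-0.006]]]'
python3 -m jog '[[6,[0,0,0],[0,0,0]],[4.5,[0,0,0],[0,0,0]],[3.5,[0,0,0],[0,0,0]],[2.5,[0,0,0],[0,0,0]],[2,[0,0,0],[0,0,0]]]'
python3 to.py .594 -.0086 .186 93.6
python3 -m jog '[[1.6,[0,0,0],[0,0,0]],[1.6,[0,0,0],[0,0,0]],[1.6,[0,0,0],[0,0,0]]]'
python3 -m jog '[[1.6,[0,0,0],[0,0,0.015]],[1.6,[0,0,0],[0,0,0.03]],[1.6,[0,0,0],[0,0,0.043]],[1.6,[0,0,0],[0,0,0.043]],[1.6,[0,0,0],[0,0,0.043]]]'
python3 to.py .594 -.0086 .186 91.2
```

```text
time: 23.62
ee_pos: [0.5929, -0.0082, 0.185]
eef_rot: [-0.032, 0.999, 0.0, -0.002]
ft_force: [-0.2, -0.9, -0.1]
gripper_width: 0.933
grip_force: 0.0
time: 24.25
ee_pos: [0.5936, -0.0079, 0.187]
eef_rot: [-0.032, 0.999, -0.0, 0.0]
ft_force: [0.4, -0.8, 0.1]
gripper_width: 0.229
grip_force: 0.0
shift [-0.03 -0.07  0.1 ] turn [-0.     0.     0.001]
time: 24.62
ee_pos: [0.5937, -0.008, 0.187]
eef_rot: [-0.032, 0.999, -0.0, 0.0]
ft_force: [0.9, -1.0, 2.5]
gripper_width: 0.207
grip_force: 57.5
time: 25.25
ee_pos: [0.5936, -0.0078, 0.1869]
eef_rot: [-0.01, 1.0, 0.0, 0.0]
ft_force: [-0.5, -0.2, 2.2]
gripper_width: 0.21
grip_force: 57.6
shift [-0.03 -0.08  0.09] turn [ 0.  0. -0.]
```

```bash
python3 -m jog '[[2.2,[0,-0.05,0],[0,0,0]],[2.6,[0,-0.05,0],[0,0,0]],[3.5,[0,-0.05,0],[0,0,0]],[5,[0,-0.05,0],[0,0,0]],[6,[0,-0.05,0],[0,0,0]]]'
python3 -m jog '[[6,[0,0,-2],[0,0,0]],[6,[0,0,-5],[0,0,0]],[6,[0,0,-8.5],[0,0,0]],[6,[2,-5,-8.5],[0,0,0.18]],[6,[4,-10,-8.5],[0,0,0.36]]]'
python3 to.py .4975 -.4165 .25 0
```

```text
time: 25.88
ee_pos: [0.5936, -0.0084, 0.1869]
eef_rot: [-0.01, 1.0, 0.0, -0.0]
ft_force: [0.8, -0.1, 0.4]
gripper_width: 0.706
grip_force: 0.0
time: 26.5
ee_pos: [0.5552, -0.1101, 0.2721]
eef_rot: [0.171, 0.985, -0.0, 0.0]
ft_force: [0.5, -0.9, -1.1]
gripper_width: 0.703
grip_force: 0.0
shift [ -4.9  -30.79   2.22] turn [0.000e+00 1.000e-03 1.227e+00]
```

```bash
python3 -m jog '[[8,[-1,-6,0.5],[0,0,0.18]],[8,[-2,-12,1],[0,0,0.36]],[8,[-3,-18,1.5],[0,0,0.54]],[8,[-4,-24,2],[0,0,0.72]],[8,[-4.9,-30,2.2],[0,0,0.9]]]'
python3 flask.py 9; python3 yaw.py 9; python3 to.py .4975 -.4165 .25 0
```

```text
time: 27.12
ee_pos: [0.5014, -0.4103, 0.2497]
eef_rot: [0.583, 0.812, 0.0, -0.0]
ft_force: [1.2, 0.8, 0.4]
gripper_width: 0.94
grip_force: 0.0
top bulb [ 0.5937 -0.0086  0.1013] 371
lip [ 0.5905 -0.0088  0.2408] 76
neck [ 0.5846 -0.0111  0.1964] 17
arm yaw 3.3797439555755777 y at neck -0.008239510074120195 52
ring [ 0.5667 -0.0111  0.0697]
scene bulb [ 0.5937 -0.0081  0.1005] 460
lip [ 0.5948 -0.0075  0.2393] 74
neck [ 0.5991 -0.006   0.2018] 129
arm yaw 3.0417604713492365 y at neck -0.006889186193878828 75
ring [0.6158 0.0006 0.0733]
top (np.float64(43.65065199441302), np.float64(4.0), np.float64(-0.008499999999999995)) mean yaw,y0 [ 3.64   -0.0081] 50
scene (np.float64(39.7036087830318), np.float64(3.5), np.float64(-0.007999999999999995)) mean yaw,y0 [ 3.5882 -0.0082] 85
shift [-0.24 -0.32 -0.14] turn [-0.001 -0.     0.321]
```

```bash
python3 -m jog '[[8,[-0.2,-0.3,0],[0,0,0.16]],[8,[-0.2,-0.3,0],[0,0,0.32]],[8,[-0.2,-0.3,0],[0,0,0.32]],[8,[-0.2,-0.3,0],[0,0,0.32]]]'
python3 to.py .4975 -.4165 .095 0
```

```text
time: 27.72
ee_pos: [0.5, -0.411, 0.2499]
eef_rot: [0.702, 0.713, -0.0, 0.0]
ft_force: [0.0, -0.5, -0.6]
gripper_width: 0.935
grip_force: 0.0
shift [-0.54 -0.26 15.49] turn [0.    0.    0.016]
```

```bash
python3 -m jog '[[8.5,[-0.5,-0.2,1],[0,0,0.01]],[8.5,[-0.5,-0.2,4],[0,0,0.01]],[8.5,[-0.5,-0.2,8],[0,0,0.01]],[8.5,[-0.5,-0.2,12],[0,0,0.01]],[8.5,[-0.5,-0.2,15.4],[0,0,0.01]]]'
python3 -m jog '[[8.5,[0,0,0],[0,0,0]]]'
python3 to.py .4975 -.4165 .095 0
```

```text
time: 28.35
ee_pos: [0.4973, -0.4161, 0.0935]
eef_rot: [0.706, 0.708, -0.0, -0.001]
ft_force: [0.0, -0.8, 0.0]
gripper_width: 0.996
grip_force: 0.0
time: 28.48
ee_pos: [0.4967, -0.4155, 0.0929]
eef_rot: [0.706, 0.708, -0.0, -0.003]
ft_force: [-0.2, -0.4, 0.2]
gripper_width: 0.994
grip_force: 0.0
shift [-0.1   0.07 -0.21] turn [-0.004 -0.004  0.002]
```

```bash
python3 -m jog '[[7,[-0.1,0,0],[0,0,0]],[6,[-0.1,0,0],[0,0,0]],[5,[-0.1,0,0],[0,0,0]],[4.4,[-0.1,0,0],[0,0,0]],[4,[-0.1,0,0],[0,0,0]]]'
python3 -m jog '[[3.4,[0,0,0],[0,0,0]],[3.4,[0,0,0],[0,0,0]],[3.4,[0,0,0],[0,0,0]],[3.4,[0,0,0],[0,0,0]]]'
python3 to.py .5285 -.292 .2 0
```

```text
time: 29.1
ee_pos: [0.498, -0.4174, 0.0963]
eef_rot: [0.707, 0.708, -0.0, 0.0]
ft_force: [-1.0, 0.6, 2.0]
gripper_width: 0.468
grip_force: 4.5
time: 29.6
ee_pos: [0.498, -0.4175, 0.0965]
eef_rot: [0.707, 0.708, -0.0, 0.0]
ft_force: [-1.7, 0.6, 5.1]
gripper_width: 0.45
grip_force: 60.3
shift [ 12.54   3.07 -10.35] turn [0.001 0.001 0.001]
```

```bash
python3 -m jog '[[3.4,[0,0,-2],[0,0,0]],[3.4,[0,0,-5],[0,0,0]],[3.4,[4,1,-6],[0,0,0]],[3.4,[9,2,-6],[0,0,0]],[3.4,[12.5,3.05,-6],[0,0,0]]]'
python3 -m jog '[[3.4,[0,0,0],[0,0,0]],[3.4,[0,0,0],[0,0,0]],[3.4,[0,0,0],[0,0,0]]]'
python3 to.py .5287 -.2925 .11 0
python3 - <<'E'
from meas import *
for n in("scene",):
  p,d=optics.read_camera(n);np.savez("scene10.npz",p=p,d=d)
  cv2.imwrite("pics/s10.png",cv2.resize(p[90:220,110:260],None,fx=4.5,fy=4.5,interpolation=cv2.INTER_CUBIC)[:,:,::-1])
E
```

```text
time: 30.22
ee_pos: [0.5286, -0.2905, 0.1572]
eef_rot: [0.706, 0.708, 0.0, 0.0]
ft_force: [1.1, -0.2, -1.0]
gripper_width: 0.452
grip_force: 60.5
time: 30.6
ee_pos: [0.5279, -0.2932, 0.1561]
eef_rot: [0.707, 0.707, -0.0, 0.0]
ft_force: [-0.5, 0.5, -0.2]
gripper_width: 0.454
grip_force: 60.6
shift [0.07 0.08 4.61] turn [0. 0. 0.]
```

View pics/s10.png

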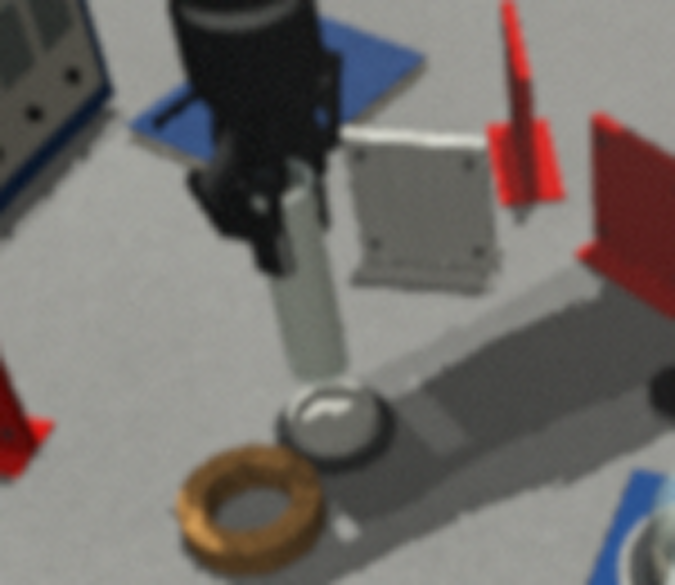

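```bash
python3 - <<'E'
from meas import *
z=np.load("scene10.npz");p,d=z["p"],z["d"];P=cloud("scene",d)
for lo,hi in((.062,.075),(.075,.09),(.09,.105),(.105,.125),(.19,.215)):
  m=(np.hypot(P[...,0]-.528,P[...,1]+.292)<.05)&(P[...,2]>lo)&(P[...,2]<hi)&(p.min(2)>70)
  X=P[m][:,:2]
  if len(X)<8: print(lo,len(X));continue
  s=least_squares(lambda c:np.hypot(*(X-c).T)-.0195,[.528,-.292],loss="soft_l1",f_scale=.002);print(lo,len(X),s.x,X.min(0),X.max(0))
z=np.load("scene0.npz");p,d=z["p"],z["d"];P=cloud("scene",d)
for lo,hi in((.03,.06),(.06,.1),(.1,.14)):
  m=(np.hypot(P[...,0]-.498,P[...,1]+.416)<.05)&(P[...,2]>lo)&(P[...,2]<hi)
  X=P[m][:,:2]
  s=least_squares(lambda c:np.hypot(*(X-c).T)-.0195,[.498,-.416],loss="soft_l1",f_scale=.002);print("start",lo,len(X),s.x,X.min(0),X.max(0))
E
```

```text
0.062 44 [ 0.5267 -0.295 ] [ 0.5192 -0.3061] [ 0.5479 -0.2754]
0.075 52 [ 0.5272 -0.2952] [ 0.5194 -0.3088] [ 0.5482 -0.2745]
0.09 59 [ 0.527 -0.295] [ 0.5188 -0.3094] [ 0.5491 -0.2751]
0.105 73 [ 0.5267 -0.2953] [ 0.5199 -0.3098] [ 0.548  -0.2756]
0.19 71 [ 0.5283 -0.2956] [ 0.4795 -0.2979] [ 0.547  -0.2735]
start 0.03 37 [ 0.497  -0.4185] [ 0.4829 -0.4304] [ 0.5187 -0.3992]
start 0.06 134 [ 0.4969 -0.4192] [ 0.4827 -0.4334] [ 0.5183 -0.3985]
start 0.1 186 [ 0.4973 -0.4189] [ 0.4803 -0.4356] [ 0.5186 -0.3986]
```

```bash
python3 - <<'E'
from meas import *
for n in("top","scene"):
  z=np.load(n+"0.npz");p,d=z["p"],z["d"];P=cloud(n,d);D=np.hypot(P[...,0]-.529,P[...,1]+.2915)
  X=P[(D<.04)&(abs(P[...,2]-.02)<.003)][:,:2]
  f=lambda c:np.maximum(np.hypot(*(X-c).T)-.030,0)+np.maximum(.0235-np.hypot(*(X-c).T),0)
  s=least_squares(f,[.529,-.2915],loss="soft_l1",f_scale=.001);print(n,len(X),s.x,X.min(0),X.max(0))
  g=cv2.cvtColor(p,cv2.COLOR_RGB2GRAY);q=proj(n,[.529,-.2915,.02])[0];print(q)
  # image: dark foot-disc outline on the bench
  best=[]
  gx=cv2.GaussianBlur(g.astype(float),(0,0),.8);from scipy.ndimage import map_coordinates as mc
  th=np.linspace(0,2*np.pi,90)
  for x in np.arange(.522,.536,.001):
   for y in np.arange(-.299,-.285,.001):
    v=0
    for r,zz,sg in((.030,.02,1),(.04,.008,0)):
      a=[mc(gx,proj(n,np.c_[x+rr*np.cos(th),y+rr*np.sin(th),0*th+zz])[:,::-1].T,order=1) for rr in(r-.003,r+.003)]
      v+=abs((a[0]-a[1]).mean())
    best.append((v,x,y))
  best.sort(reverse=True);print(n,np.mean(best[:5],0))
E
```

```text
top 91 [ 0.5288 -0.2921] [ 0.4997 -0.3211] [ 0.5566 -0.2644]
[343.1589 190.1568]
top [91.6793  0.5276 -0.2922]
scene 74 [ 0.5292 -0.2911] [ 0.5015 -0.32  ] [ 0.5571 -0.2626]
[183.3542 180.5349]
scene [55.1347  0.5306 -0.2902]
```

```bash
python3 -m jog '[[3.4,[0.26,0.1,0],[0,0,0]],[3.4,[0.26,0.1,1.5],[0,0,0]],[3.4,[0.26,0.1,3],[0,0,0]],[3.4,[0.26,0.1,4],[0,0,0]],[3.4,[0.26,0.1,4.3],[0,0,0]]]'
python3 -m jog '[[3.4,[0,0,0.3],[0,0,0]],[3.4,[0,0,0.5],[0,0,0]],[3.4,[0,0,0.6],[0,0,0]],[3.4,[0,0,0.6],[0,0,0]]]'
python3 to.py .529 -.2905 .1045 0
```

```text
time: 31.28
ee_pos: [0.529, -0.2895, 0.1117]
eef_rot: [0.707, 0.708, -0.0, -0.001]
ft_force: [0.6, -0.4, -1.2]
gripper_width: 0.452
grip_force: 60.6
time: 31.78
ee_pos: [0.5293, -0.2897, 0.107]
eef_rot: [0.707, 0.708, 0.0, 0.0]
ft_force: [-0.2, -0.6, -1.9]
gripper_width: 0.45
grip_force: 60.6
shift [-0.08 -0.03  0.25] turn [0.    0.    0.001]
```

```bash
python3 -m jog '[[3.4,[0,0,0.2],[0,0,0]],[3.4,[0,0,0.25],[0,0,0]],[3.4,[0,0,0.25],[0,0,0]]]'
python3 -m jog '[[4.2,[0,0,0],[0,0,0]],[5,[0,0,0],[0,0,0]],[6.5,[0,0,0],[0,0,0]],[8,[0,0,0],[0,0,0]],[8,[0,0,0],[0,0,0]]]'
python3 -m jog '[[8,[0,0,-3],[0,0,0]],[8,[0,0,-8],[0,0,0]],[8,[0,0,-12],[0,0,0]],[8,[6,-2.5,-12],[0,0,0]],[8,[12,-5,-12],[0,0,0]]]'
python3 to.py .4265 -.0825 .09 0
```

```text
time: 32.15
ee_pos: [0.5293, -0.2897, 0.1045]
eef_rot: [0.707, 0.708, -0.0, 0.0]
ft_force: [-1.8, 1.4, 0.5]
gripper_width: 0.451
grip_force: 60.8
time: 32.78
ee_pos: [0.5293, -0.2897, 0.1044]
eef_rot: [0.707, 0.708, -0.0, 0.0]
ft_force: [-0.2, 0.2, -0.2]
gripper_width: 0.936
grip_force: 0.0
time: 33.4
ee_pos: [0.4802, -0.1732, 0.2245]
eef_rot: [0.707, 0.707, 0.0, 0.0]
ft_force: [1.6, 0.2, 0.4]
gripper_width: 0.935
grip_force: 0.0
shift [ 9.07 -5.37 13.44] turn [0.001 0.    0.001]
```

```bash
python3 -m jog '[[4.5,[3,-2,3],[0,0,0]],[4.5,[6,-4,7],[0,0,0]],[4.5,[9,-5.4,11],[0,0,0]],[4.5,[9.1,-5.4,13.4],[0,0,0]],[4.5,[9.1,-5.4,13.4],[0,0,0]]]'
cat > cyl.py <<'E'
from meas import *
import sys
for n in("top","scene"):
  p,d=optics.read_camera(n);np.savez(f"{n}{sys.argv[1]}.npz",p=p,d=d);P=cloud(n,d)
  for lo,hi in((.04,.08),(.08,.12),(.12,.15)):
    X=P[(np.hypot(P[...,0]-.529,P[...,1]+.2915)<.035)&(P[...,2]>lo)&(P[...,2]<hi)][:,:2]
    s=least_squares(lambda c:np.hypot(*(X-c).T)-.0195,[.529,-.2915],loss="soft_l1",f_scale=.002);print(n,lo,len(X),s.x)
  m=(np.hypot(P[...,0]-.529,P[...,1]+.2915)<.035)&(P[...,2]>.15)&(P[...,2]<.17);X=P[m][:,:2]
  print("rim",P[m].mean(0),m.sum(),(X.min(0)+X.max(0))/2,X.max(0)-X.min(0)) if m.sum() else 0
E
python3 cyl.py 11; python3 to.py .4263 -.0823 .017 0
```

```text
time: 34.02
ee_pos: [0.4262, -0.0831, 0.0895]
eef_rot: [0.706, 0.708, -0.001, -0.001]
ft_force: [0.0, 0.1, 1.8]
gripper_width: 0.531
grip_force: 0.0
top 0.04 41 [ 0.5281 -0.2925]
top 0.08 56 [ 0.5283 -0.2926]
top 0.12 158 [ 0.5309 -0.2855]
rim [ 0.5272 -0.2927  0.1566] 68 [ 0.527  -0.2923] [0.0364 0.0381]
scene 0.04 133 [ 0.5281 -0.2918]
scene 0.08 149 [ 0.528  -0.2918]
scene 0.12 173 [ 0.5288 -0.291 ]
rim [ 0.5294 -0.2903  0.1548] 83 [ 0.5281 -0.2906] [0.0401 0.0376]
shift [ 0.15 -0.12  7.43] turn [0.001 0.    0.001]
```

```bash
python3 -m jog '[[4.5,[0,0,0],[0,0,0]],[4.5,[0,0,2],[0,0,0]],[4.5,[0,0,4],[0,0,0]],[4.5,[0,0,6],[0,0,0]],[4.5,[0,0,7],[0,0,0]]]'
python3 -m jog '[[4.5,[0,0,0.1],[0,0,0]],[4.5,[0,0,0.1],[0,0,0]]]'
python3 to.py .4263 -.0823 .017 0
```

```text
time: 34.75
ee_pos: [0.427, -0.0836, 0.0202]
eef_rot: [0.707, 0.708, 0.0, 0.0]
ft_force: [0.2, 0.4, 0.8]
gripper_width: 0.527
grip_force: 0.0
time: 35.0
ee_pos: [0.4273, -0.0836, 0.02]
eef_rot: [0.707, 0.708, 0.0, 0.0]
ft_force: [0.1, 0.5, 0.6]
gripper_width: 0.528
grip_force: 0.0
shift [ 0.13 -0.1   0.3 ] turn [0.001 0.    0.001]
```

```bash
python3 -m jog '[[4.5,[0.13,-0.1,0.25],[0,0,0]],[4.5,[0.13,-0.1,0.25],[0,0,0]],[3,[0.13,-0.1,0.25],[0,0,0]],[2.2,[0.13,-0.1,0.25],[0,0,0]],[1.6,[0.13,-0.1,0.25],[0,0,0]]]'
python3 -m jog '[[1.4,[0,0,0],[0,0,0]],[1.4,[0,0,0],[0,0,0]],[1.4,[0,0,0],[0,0,0]],[1.4,[0,0,0],[0,0,0]]]'
python3 to.py .4263 -.0823 .017 0
```

```text
time: 35.62
ee_pos: [0.4259, -0.0822, 0.017]
eef_rot: [0.707, 0.708, 0.0, 0.0]
ft_force: [-0.6, 0.4, 2.0]
gripper_width: 0.192
grip_force: 28.2
time: 36.12
ee_pos: [0.426, -0.0822, 0.0171]
eef_rot: [0.707, 0.708, 0.0, 0.0]
ft_force: [-1.2, 0.5, 5.4]
gripper_width: 0.181
grip_force: 58.5
shift [-0.01  0.03  0.01] turn [0.    0.    0.001]
```

```bash
python3 -m jog '[[1.4,[0,0,-4],[0,0,0]],[1.4,[0,0,-9],[0,0,0]],[1.4,[0,0,-14],[0,0,0]],[1.4,[-5,2.5,-18],[0,0,0]],[1.4,[-10,5,-19.3],[0,0,0]]]'
python3 to.py .5283 -.292 .205 0
```

```text
time: 36.75
ee_pos: [0.4767, -0.1825, 0.2124]
eef_rot: [0.706, 0.708, 0.001, 0.002]
ft_force: [0.4, 0.8, -0.4]
gripper_width: 0.182
grip_force: 58.8
shift [-10.96   5.12   0.78] turn [0.004 0.002 0.003]
```

```bash
python3 -m jog '[[1.4,[-4,1.8,0.5],[0,0,0]],[1.4,[-8,3.6,0.5],[0,0,0]],[1.4,[-10.9,5.1,0.5],[0,0,0]],[1.4,[-10.9,5.1,0.5],[0,0,0]],[1.4,[-10.9,5.1,0.5],[0,0,0]]]'
python3 -m jog '[[1.4,[0,0,0],[0,0,0]],[1.4,[0,0,0],[0,0,0]]]'
python3 to.py .5283 -.292 .166 0
python3 - <<'E'
from h import *
p,d=optics.read_camera("scene");cv2.imwrite("pics/s12.png",cv2.resize(p[100:220,120:250],None,fx=5,fy=5,interpolation=cv2.INTER_CUBIC)[:,:,::-1])
np.savez("scene12.npz",p=p,d=d)
E
```

```text
time: 37.38
ee_pos: [0.5266, -0.2899, 0.2044]
eef_rot: [0.707, 0.708, -0.0, -0.0]
ft_force: [-0.3, 0.0, -1.0]
gripper_width: 0.182
grip_force: 58.8
time: 37.62
ee_pos: [0.5269, -0.2899, 0.205]
eef_rot: [0.706, 0.708, 0.0, 0.0]
ft_force: [-0.1, 0.0, -0.2]
gripper_width: 0.183
grip_force: 58.8
shift [-0.21  0.14  3.9 ] turn [0.    0.    0.002]
```

View pics/s12.png

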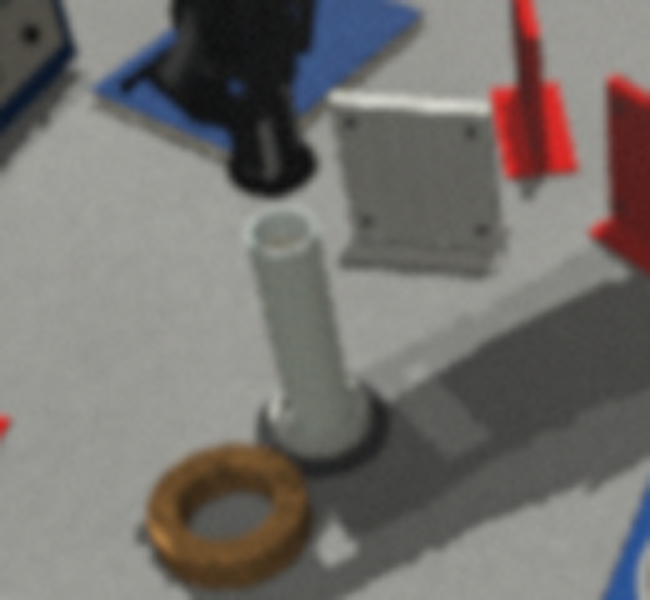

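```bash
python3 -m jog '[[1.4,[-0.2,0.13,0],[0,0,0]],[1.4,[-0.2,0.13,1],[0,0,0]],[1.4,[-0.2,0.13,1.6],[0,0,0]],[1.4,[-0.2,0.13,1.6],[0,0,0]],[1.4,[-0.2,0.13,1.6],[0,0,0]]]'
python3 to.py .5283 -.292 .166 0
```

```text
time: 38.3
ee_pos: [0.5282, -0.2924, 0.1888]
eef_rot: [0.707, 0.708, 0.0, 0.0]
ft_force: [0.4, -0.1, 0.3]
gripper_width: 0.178
grip_force: 58.8
shift [0.04 0.01 2.28] turn [0.    0.    0.001]
```

```bash
python3 -m jog '[[1.4,[0,0,0.6],[0,0,0]],[1.4,[0,0,1.2],[0,0,0]],[1.4,[0,0,1.7],[0,0,0]],[1.4,[0,0,2],[0,0,0]],[1.4,[0,0,2.1],[0,0,0]]]'
python3 -m jog '[[1.4,[0,0,0.1],[0,0,0]],[1.4,[0,0,0.2],[0,0,0]]]'
python3 to.py .5283 -.292 .165 0
```

```text
time: 38.92
ee_pos: [0.5281, -0.2924, 0.1675]
eef_rot: [0.707, 0.708, -0.0, -0.0]
ft_force: [-0.1, 0.1, -0.2]
gripper_width: 0.176
grip_force: 58.8
time: 39.17
ee_pos: [0.5282, -0.2924, 0.1658]
eef_rot: [0.707, 0.708, 0.0, 0.0]
ft_force: [-0.2, 0.5, 0.4]
gripper_width: 0.18
grip_force: 58.8
shift [0.04 0.01 0.08] turn [0.    0.    0.001]
```

```bash
python3 -m jog '[[1.4,[0,0,0.07],[0,0,0]],[2.2,[0,0,0.07],[0,0,0]],[3,[0,0,0.07],[0,0,0]],[4,[0,0,0],[0,0,0]],[5,[0,0,0],[0,0,0]]]'
python3 -m jog '[[5,[0,0,-2],[0,0,0]],[5,[0,0,-5],[0,0,0]],[5,[-1,-5,-6],[0,0,-0.1]],[5,[-1,-10,-6],[0,0,-0.2]],[5,[-1,-16,-6],[0,0,-0.23]]]'
python3 - <<'E'
from meas import *
for n in("top","scene"):
  p,d=optics.read_camera(n);np.savez(f"{n}13.npz",p=p,d=d);P=cloud(n,d);D=np.hypot(P[...,0]-.529,P[...,1]+.2915)
  for lo,hi in((.157,.17),(.174,.2)):
    X=P[(D<.035)&(P[...,2]>lo)&(P[...,2]<hi)];print(n,X.mean(0),len(X),(X.min(0)+X.max(0))/2)
  z=np.load(n+"0.npz");P=cloud(n,z["d"])
  m=(np.hypot(P[...,0]-.36,P[...,1]+.30)<.075)&(abs(P[...,2]-.115)<.006);X=P[m][:,:2]*1000
  print("shield top",cv2.minAreaRect(X.astype(np.float32)),X.mean(0))
  u,s,v=np.linalg.svd(X-X.mean(0));print(np.degrees(np.arctan2(v[0,1],v[0,0])))
  c=np.radians(13.1);ax=np.array([np.cos(c),np.sin(c)])
  m=(np.hypot(P[...,0]-.36,P[...,1]+.30)<.06)
  Q=P[m];t=(Q[:,:2]-[.357,-.3025])@ax;
  for lo,hi in((.0015,.006),(.03,.1)):
    k=(Q[:,2]>lo)&(Q[:,2]<hi);print(lo,k.sum(),np.percentile(t[k],[2,10,50,90,98]))
E
python3 to.py .357 -.3025 .22 13.1
```

```text
time: 39.8
ee_pos: [0.5282, -0.2924, 0.1658]
eef_rot: [0.707, 0.708, 0.0, 0.0]
ft_force: [-1.0, -0.5, 0.5]
gripper_width: 0.586
grip_force: 0.0
time: 40.42
ee_pos: [0.3668, -0.3024, 0.2257]
eef_rot: [0.62, 0.785, -0.0, 0.0]
ft_force: [0.4, -2.5, -1.2]
gripper_width: 0.588
grip_force: 0.0
top [ 0.5271 -0.2924  0.1632] 221 [ 0.5274 -0.2934  0.1635]
top [ 0.527  -0.2925  0.1808] 42 [ 0.5268 -0.2932  0.1794]
shield top ((354.7843017578125, -304.37969970703125), (10.135517120361328, 100.2612075805664), 13.145576477050781) [ 354.9498 -304.3589]
-76.76931838620983
0.0015 388 [-0.0488 -0.0335  0.0107  0.0427  0.058 ]
0.03 131 [-0.005   0.0008  0.0023  0.0026  0.0028]
scene [ 0.5329 -0.2886  0.1625] 148 [ 0.5291 -0.2916  0.1638]
scene [ 0.5297 -0.2914  0.1789] 32 [ 0.5284 -0.2925  0.1779]
shield top ((357.56158447265625, -302.7144470214844), (15.606142044067383, 99.76387786865234), 13.618232727050781) [ 357.227  -302.8214]
103.5514849042747
0.0015 138 [-0.0027  0.0024  0.0129  0.0329  0.0505]
0.03 538 [-0.0013  0.0005  0.0028  0.0051  0.0062]
shift [ 0.15 -0.73  0.58] turn [-0.001 -0.     0.001]
```

```bash
python3 -m jog '[[5,[0,-1,2],[0,0,0]],[5,[0,-1.05,4],[0,0,0]],[5,[0,-1.05,4],[0,0,0]],[5,[0,-1.05,4],[0,0,0]]]'
python3 to.py .3555 -.304 .072 13.2
```

```text
time: 41.02
ee_pos: [0.3585, -0.3052, 0.1865]
eef_rot: [0.621, 0.784, -0.0, 0.0]
ft_force: [-0.3, -0.8, -0.0]
gripper_width: 0.585
grip_force: 0.0
shift [ 0.2  -0.27 11.45] turn [0.001 0.001 0.001]
```

```bash
python3 -m jog '[[5,[0.2,-0.25,0],[0,0,0]],[5,[0.2,-0.25,3],[0,0,0]],[5,[0.2,-0.25,6],[0,0,0]],[5,[0.2,-0.25,9],[0,0,0]],[5,[0.2,-0.25,11.4],[0,0,0]]]'
python3 -m jog '[[5,[0,0,0],[0,0,0]],[3,[0,0,0],[0,0,0]],[2,[0,0,0],[0,0,0]],[1.5,[0,0,0],[0,0,0]],[1,[0,0,0],[0,0,0]]]'
python3 to.py .3555 -.304 .072 13.2
python3 -m jog '[[0.5,[0,0,0],[0,0,0]],[0.5,[0,0,0],[0,0,0]],[0.5,[0,0,0],[0,0,0]],[0.5,[0,0,0],[0,0,0]]]'
python3 to.py .43 -.20 .21 40
```

```text
time: 41.65
ee_pos: [0.3551, -0.3036, 0.0711]
eef_rot: [0.621, 0.784, -0.0, 0.0]
ft_force: [0.1, -0.2, 0.6]
gripper_width: 0.587
grip_force: 0.0
time: 42.28
ee_pos: [0.3554, -0.3038, 0.0722]
eef_rot: [0.621, 0.784, 0.0, 0.001]
ft_force: [1.9, 1.4, 1.8]
gripper_width: 0.12
grip_force: 3.3
shift [-0.02  0.01  0.02] turn [0.001 0.001 0.001]
time: 42.78
ee_pos: [0.3555, -0.3039, 0.0722]
eef_rot: [0.621, 0.784, 0.0, 0.001]
ft_force: [2.4, 1.5, 6.1]
gripper_width: 0.111
grip_force: 59.4
shift [  8.39   9.65 -13.78] turn [ 0.001  0.001 -0.467]
```

```bash
python3 -m jog '[[0.5,[0,0,-2],[0,0,0]],[0.5,[0,0,-6],[0,0,0]],[0.5,[0,0,-11],[0,0,0]],[0.5,[2,2,-13.5],[0,0,-0.1]],[0.5,[5,5.5,-13.5],[0,0,-0.25]]]'
python3 to.py .43 -.20 .205 50
```

```text
time: 43.4
ee_pos: [0.3975, -0.2425, 0.2084]
eef_rot: [0.517, 0.856, -0.0, 0.001]
ft_force: [0.7, -0.5, -2.3]
gripper_width: 0.114
grip_force: 58.8
shift [2.25 4.85 0.34] turn [ 0.     0.003 -0.389]
```

```bash
python3 -m jog '[[0.5,[1.1,2.4,0],[0,0,-0.15]],[0.5,[2.3,4.8,0],[0,0,-0.3]],[0.5,[2.3,4.8,0],[0,0,-0.45]],[0.5,[2.3,4.8,0],[0,0,-0.6]],[0.5,[2.3,4.8,0],[0,0,-0.75]]]'
python3 to.py .5561 -.1727 .205 77
```

```text
time: 44.02
ee_pos: [0.4287, -0.1996, 0.2062]
eef_rot: [0.166, 0.986, 0.0, -0.001]
ft_force: [-0.8, 0.6, -2.6]
gripper_width: 0.109
grip_force: 59.0
shift [-11.15   6.72   0.1 ] turn [ 0.    -0.001 -0.107]
```

```bash
python3 -m jog '[[0.5,[-4,2.4,0],[0,0,-0.107]],[0.5,[-8,4.8,0],[0,0,-0.107]],[0.5,[-11.1,6.7,0],[0,0,-0.107]],[0.5,[-11.1,6.7,0],[0,0,-0.107]],[0.5,[-11.1,6.7,0],[0,0,-0.107]]]'
python3 -m jog '[[0.5,[0,0,0],[0,0,0]],[0.5,[0,0,0],[0,0,0]]]'
python3 to.py .5561 -.1727 .075 77
```

```text
time: 44.65
ee_pos: [0.5553, -0.1735, 0.206]
eef_rot: [0.116, 0.993, 0.0, -0.001]
ft_force: [-0.4, -0.6, -1.4]
gripper_width: 0.106
grip_force: 59.1
time: 44.9
ee_pos: [0.5556, -0.1738, 0.207]
eef_rot: [0.116, 0.993, -0.0, 0.0]
ft_force: [0.9, 0.2, -1.5]
gripper_width: 0.111
grip_force: 59.1
shift [-0.02  0.12 13.2 ] turn [-0.     0.    -0.006]
```

```bash
python3 -m jog '[[0.5,[0,0.1,3],[0,0,-0.005]],[0.5,[0,0.1,6],[0,0,-0.005]],[0.5,[0,0.1,9],[0,0,-0.005]],[0.5,[0,0.1,11.5],[0,0,-0.005]],[0.5,[0,0.1,12.8],[0,0,-0.005]]]'
python3 -m jog '[[0.5,[0,0,0],[0,0,0]],[0.5,[0,0,0.2],[0,0,0]],[0.5,[0,0,0.3],[0,0,0]]]'
python3 to.py .5561 -.1727 .0722 77
```

```text
time: 45.52
ee_pos: [0.5557, -0.1726, 0.0777]
eef_rot: [0.114, 0.994, 0.0, -0.001]
ft_force: [-0.4, 0.2, -1.4]
gripper_width: 0.108
grip_force: 59.2
time: 45.9
ee_pos: [0.5566, -0.1727, 0.0765]
eef_rot: [0.113, 0.994, -0.0, 0.001]
ft_force: [0.1, 0.5, -2.2]
gripper_width: 0.108
grip_force: 59.2
shift [ 0.04 -0.01  0.43] turn [-0.     0.001 -0.   ]
```

```bash
python3 -m jog '[[0.5,[0,0,0.2],[0,0,0]],[0.5,[0,0,0.3],[0,0,0]],[0.5,[0,0,0.35],[0,0,0]],[0.5,[0,0,0.35],[0,0,0]]]'
python3 to.py .5561 -.1727 .0722 77
```

```text
time: 46.4
ee_pos: [0.5562, -0.1726, 0.0722]
eef_rot: [0.113, 0.994, 0.0, 0.0]
ft_force: [-1.0, 0.9, -1.7]
gripper_width: 0.11
grip_force: 59.3
shift [ 0.01 -0.02  0.  ] turn [ 0.  0. -0.]
```

```bash
python3 -m jog '[[0.5,[0,0,0.08],[0,0,0]],[0.5,[0,0,0.08],[0,0,0]],[1.6,[0,0,0.08],[0,0,0]],[2.4,[0,0,0],[0,0,0]],[4,[0,0,0],[0,0,0]]]'
python3 -m jog '[[4.5,[0,0,0],[0,0,0]],[4.5,[0,0,-3],[0,0,0]],[4.5,[0,0,-8],[0,0,0]],[4.5,[0,0,-13],[0,0,0]],[4.5,[4,0,-16],[0,0,0]]]'
python3 -m jog '[[4.5,[5,0,0],[0,0,0]],[4.5,[10,0,0],[0,0,0]],[4.5,[15,0,0],[0,0,0]],[4.5,[19,0,0],[0,0,0]],[4.5,[19,0,0],[0,0,0]]]'
python3 flask.py 14; python3 yaw.py 14
python3 - <<'E'
from meas import *
for n in("top","scene"):
  z=np.load(n+"14.npz");p,d=z["p"],z["d"];P=cloud(n,d)
  m=(np.hypot(P[...,0]-.556,P[...,1]+.173)<.075)&(abs(P[...,2]-.115)<.006);X=P[m][:,:2]*1000
  print(n,"shield",cv2.minAreaRect(X.astype(np.float32)),X.mean(0),P[m][:,2].mean())
  m=(np.hypot(P[...,0]-.529,P[...,1]+.2915)<.035)&(P[...,2]>.174)&(P[...,2]<.2);print("knob",P[m].mean(0))
a=np.load("top14.npz")["p"][70:280,170:430];b=np.load("scene14.npz")["p"][80:290,120:320]
cv2.imwrite("pics/f14.png",np.hstack([cv2.resize(a,(440,355),interpolation=3),cv2.resize(b,(338,355),interpolation=3)])[:,:,::-1])
E
```

```text
time: 47.02
ee_pos: [0.5563, -0.1726, 0.0722]
eef_rot: [0.113, 0.994, -0.0, 0.0]
ft_force: [0.4, -0.1, -0.6]
gripper_width: 0.467
grip_force: 0.0
time: 47.65
ee_pos: [0.518, -0.1638, 0.2344]
eef_rot: [0.113, 0.994, -0.0, 0.001]
ft_force: [-0.1, 0.4, 0.8]
gripper_width: 0.525
grip_force: 0.0
time: 48.28
ee_pos: [0.3308, -0.1204, 0.2327]
eef_rot: [0.114, 0.994, -0.0, 0.001]
ft_force: [0.1, -0.2, 1.5]
gripper_width: 0.524
grip_force: 0.0
top bulb [ 0.5938 -0.0085  0.1012] 369
lip [ 0.5905 -0.0088  0.2407] 76
neck [ 0.5846 -0.0108  0.1946] 18
arm yaw 3.801579352050764 y at neck -0.008811253918186351 53
ring [ 0.5657 -0.0148  0.0717]
scene bulb [ 0.5937 -0.0081  0.1005] 460
lip [ 0.5949 -0.0073  0.2389] 77
neck [ 0.5991 -0.006   0.2025] 129
arm yaw 3.1553862772350127 y at neck -0.006990410870531594 73
ring [0.6162 0.0001 0.0733]
top (np.float64(40.15701298951443), np.float64(4.0), np.float64(-0.008499999999999995)) mean yaw,y0 [ 3.5833 -0.0081] 51
scene (np.float64(38.60037062894644), np.float64(3.5), np.float64(-0.007999999999999995)) mean yaw,y0 [ 3.625  -0.0082] 88
top shield ((555.7464599609375, -172.71795654296875), (9.938929557800293, 99.70098114013672), 76.83978271484375) [ 554.876  -172.3761] 0.11481656798089455
knob [ 0.5267 -0.2926  0.1803]
scene shield ((556.90087890625, -171.96743774414062), (11.886481285095215, 99.15608978271484), 76.83169555664062) [ 560.378 -172.1  ] 0.11340275807634814
knob [ 0.5301 -0.291   0.1787]
```

View pics/f14.png

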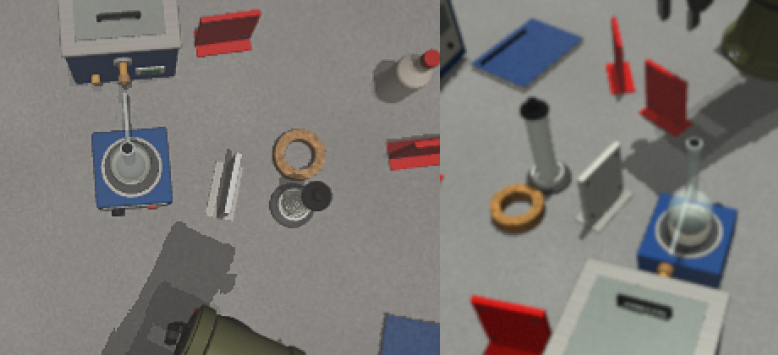

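The final picture shows the job complete. The flask stands upright at (128,148) with its arm at about 3.6°, pointing at the brass tube. The shield stands square across the line at (226,185), the covered cylinder is in the foot at (300,200), and the robot is clear of everything.

```bash
python3 -c "
from cell import arm
print(arm.sign_off())"
```

```text
the job is handed in; nothing more can be done
None
```

The still is set up as asked and handed in at about 48 s: wide ring central on the hotplate, flask upright with its arm at the condenser, covered cylinder in the foot and the shield squarely between. The flask first came to rest about 3.4° off upright, so I re-gripped it to straighten and re-aim it before moving on to the cylinder.

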